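Set a tank model out for priming

ROBOT

A 6-joint arm with a two-finger parallel gripper is mounted at the origin on the work surface. World frame = base frame: x ahead of the robot, y to its left, z up, the work surface at z = 0. Lengths are in m, angles in rad, forces in N, time in s.
With the tool pointing down it reaches from about 0.275 to 1 m from the base axis. Payload 8.4 kg.
Tool frame: the origin (TCP) lies at the very end of the fingers, on their centre line; the grasp point (between the pads) lies tcp_to_grasp behind it (tcp_to_grasp is the distance from the TCP to the grasp point, in m); z points along the fingers, y is the line along which they close (so a half turn about z gives the same grasp; the last joint's range is limited). The gripper opens to 85 mm and grips with 20 to 120 N. Pads are 22 mm wide; open, the fingers measure 114 mm over their backs; the gripper's body (76 mm by 85 mm) begins 54 mm behind the grasp point. The pads swing forward as they close: fully open they stand 13 mm farther back than shut.
Start: joints at [1.164, 0.353, 1.633, -0, 1.155, -0.002], TCP at [0.246, 0.574, 0.231] pointing down, gripper open.
Joint ranges: [-2.63, 2.63], [-0.92, 2.1], [0.06, 2.66], [-1.3, 4.44], [0, 2.69], [-3.02, 3.02]. Speed limits (rad/s): [2.22, 2.22, 2.79, 3.14, 3.14, 3.14].

INTERFACE

Orientations are given as a unit quaternion [w, x, y, z].
In Python, from bench import sense, get_image, sign_off, tcp_to_grasp gives the robot as it stands. The module is installed in compiled form; this text tells all that it offers.
- The arm moves only by the tool arm_command, never from a script. Its argument "moves" is a list that holds one entry, the list of rows, each a list of 5 numbers: the opening, from -1 (shut) to 1 (fully open), then the shift along the tool's x, y, z in units of 200 mm (1.0 is 200 mm), then the turn about the tool's z in units of 2 pi rad (1.0 is 2 pi rad). A call has exactly 8 rows; each row is the pose to reach, as a shift and turn from the pose commanded when the call began, along the tool's axes at that moment, turning the shorter way round; what a row does not reach only later rows make up. A row lasts 1/12 s, in which the tool goes at most 41.7 mm and 7.16 degrees, less where a joint would pass 70% of its speed; a pose out of reach is approached as far as the arm can. A call with a number of a shift or a turn outside -1 to 1 is refused whole. A call with a gripper value outside its range is refused whole. The fingers move at their own pace and stop on an object; the grip force is fixed at half the most. Time passes only in rows, so rows that repeat a pose let the fingers close, or fill a call up. It gives the time, the measured TCP pose, the force, the opening and the grip force at its end, in the units of the state.
- sense(): the state, without advancing time (a new reading comes with each control period).
- get_image(name): name is "scene" or "top" or "wrist"; returns a dict with "color" (420x560x3 uint8, red, green, blue), "camera_matrix" (3x3 intrinsics, pixels), "rvec" (rotation vector, rad) and "tvec" (3), from world to camera coordinates, as OpenCV has them. Camera axes: x right, y down, z forward; pixel columns grow to the right and rows downward; lengths in m; the calibration is good to about 2 mm. A picture is of the moment at which its call begins. There is no depth.
- sign_off(): hands the job in; it is judged then, once.
The state is a dict: "clock": time; "q": joint angles; "qd": joint speeds; "joint_efforts": joint torques, N m; "eef_pos": TCP position; "tcp_rot": TCP orientation; "contact_force": force on the tool from outside, world axes, zero at the start; "wrist_torque": the same for the moment, N m; "width": finger opening in m; "grasp_force": force on a finger pad.
Only numpy, scipy, OpenCV 4.12 (cv2) and the standard library are available. Lean on these libraries where they do the work, as an engineer would, in place of code of your own. Each camera call takes 0.05 s, during which the arm holds its last target. There are 200 camera calls.

TASK

Get the grey tank model ready for priming: set the hull level on the narrow red rail of the turntable stand, lying lengthways along it with its tracks astride the rail and centred; set the turret flat on the small sloped blue rest, centred, barrel pointing up the slope; and lay the red-capped primer bottle on its side in the sloped cradle, base down at the stop and cap at the raised end. Only when all three rest there, push the spray booth's toggle switch fully over, away from the robot, to turn the fan on. Put the parts down gently without dropping them, and leave the white-capped bottle and everything else on the desk where it is.

Things in the scene. Friction and masses are not known exactly. Their poses are not given: they have to be found in the camera images.
- hull: Grey plastic tank hull without turret, 104 long (x, front at +x) x 54 wide (y) x 32 high, 120 g, on the desk. Origin: centre of the underside at the level of the track bottoms; z up. Two tracks, 13 wide, outer faces at y = +-27; between them a gap 28 wide in which the flat belly is 8 above the track bottoms. Deck at z = 22 to 32, 98 long, 54 wide: flat sides to grip.
- turntable: Black round turntable, radius 75, top 20 above the desk, locked and fixed. A steel post (radius 9) at its centre carries the red rail: a bar 64 long (x) x 14 wide (y) x 16 high, its flat top 85 above the desk. Origin: centre of the underside; x along the rail, z up.
- rail_top (a point): Centre of the rail's top face, 85 above the desk; axes as turntable. With the hull seated its belly lies on the rail, so that its origin is 8 below this point.
- turret: Grey plastic tank turret, 40 g, on the desk: body 40 long (x) x 36 wide (y) x 20 high, on top a round hatch 5 high, in front a mantlet to x = 26 and a barrel (diameter 6, axis 11 above the underside) to x = 58. The barrel points to +x. Origin: centre of the body's flat underside; z up.
- muzzle (a point): Tip of the turret's barrel, at (58, 0, 11) in the turret's frame.
- rest_pad: Sloped blue pad 50 long (x) x 22 wide (y) x 8 thick on a thin steel post with a round wooden foot (radius 34), fixed. Origin: centre of its top face, 70 above the desk; x points up the slope (20 degrees, roughly away from the robot), z is the face's normal. A lip 4 high crosses its low end at x = -25. The seated turret's underside lies on the face, its x along the pad's x.
- primer_red: Sealed primer bottle, grey with a red cap and red band, standing upright: body of radius 20 to height 68, sloping shoulder to 77, cap of radius 11 to height 100; 110 g. Origin: centre of the underside; z points to the cap.
- primer_red_cap (a point): Top centre of the red cap, 100 above the bottle's underside along its axis.
- trough: Aluminium V trough of the bottle cradle, sloping 20 degrees. Origin: where the centre of the lying bottle's underside belongs, 48 above the desk, just before the stop at the low end. x is the lying bottle's axis and points down the slope (roughly away from the robot); the raised end is towards -x. 70 long (x = 0 to -70); the V's edges are at y = +-16, 14 below the axis, so fingers fit beside it.
- cradle: Wooden base of the bottle cradle, fixed: plate 110 x 60 x 10 high under the trough, from x = -90 to 20. Origin: on the desk straight below the trough's origin; x roughly away from the robot, z up.
- switch_tip (a point): Centre of the red ball (radius 13) on the end of the toggle switch's steel lever (55 from the pivot, 10 thick). About 100 above the desk when off; the pivot is 52 above the desk.
- switch (a joint): Toggle lever angle in rad: about 0 is off, leaning 29 degrees towards the robot (-x of the booth); 1.0 is fully on, leaning 29 degrees the other way. Stays where it is left.
- booth: Yellow plastic spray booth, fixed. Origin: on the desk under the switch pivot, in the middle of the switch pod (100 x 80 x 30 high, black switch block 70 x 50 x 25 high on it); x is the direction in which the lever swings to on. The hood (380 x 290 x 276 high, open towards -y) begins at y = 80 and spans x = -90 to 290.
- primer_white: The other sealed primer bottle, the same shape with a white cap and band: leave it standing. Origin: centre of the underside.
- thinner: Jar of thinner, radius 28, 85 high, a bystander. Origin: centre of the underside.
- tape: Blue roll of tape lying flat, radius 45, 18 high, a bystander.
- sanding_block: Orange sanding block 65 x 30 x 18 high, a bystander.
- brush_tray: Stainless steel brush tray 90 x 220 x 22 high, a bystander. Origin: centre of the underside.
- brush_a: Thin paint brush 157 long lying in the tray, a bystander.
- brush_b: Thin paint brush 157 long lying in the tray, a bystander.
Things that resemble listed ones, but are neither listed nor needed, are in the scene too. Leave any green, orange or pink look-alike of the hull alone.

How it is judged:
On the way, in this order (a step that is already met when the one before it is completed fails the run):
1. hull on the rail, turret on the sloped rest and red-capped bottle in the cradle, all let go and at rest, with the switch still off (x of hull in the frame of rail_top between -0.015 and 0.015 m and y of hull in the frame of rail_top between -0.009 and 0.009 m and z of hull in the frame of rail_top between -0.0115 and -0.005 m and angle between the x axis of hull and the x axis of turntable, either way round below 0.2 rad and angle between hull's own z axis and vertical below 0.08 rad and linear speed of each of hull, turret, primer_red below 0.03 m/s and contact force between each of hull, turret, primer_red and the fingers below 0.1 N and x of turret in the frame of rest_pad between -0.012 and 0.014 m and y of turret in the frame of rest_pad between -0.009 and 0.009 m and z of turret in the frame of rest_pad between -0.003 and 0.003 m and angle between the z axis of turret and the z axis of rest_pad, either way round below 0.1 rad and angle between the x axis of turret and the x axis of rest_pad, either way round below 0.25 rad and x of muzzle in the frame of rest_pad above 0.03 m and x of primer_red in the frame of trough between -0.016 and 0.005 m and y of primer_red in the frame of trough between -0.004 and 0.004 m and z of primer_red in the frame of trough between -0.004 and 0.004 m and angle between the z axis of primer_red and the x axis of trough, either way round below 0.1 rad and x of primer_red_cap in the frame of trough below -0.08 m and value of joint switch below 0.4 rad), for 0.2 s.
2. the switch is pushed fully over to on (value of joint switch above 0.85 rad), for 0.1 s.
At the end, for the whole second after the job is handed in: Hull level (0.08 rad), belly on the rail, along it (0.2 rad), centred to 15 mm; turret flat on the pad (0.1 rad), within 12 mm along and 9 mm across, barrel up the slope; red-capped bottle in the V (0.1 rad, 4 mm), base within 16 mm of the stop, cap high; all let go, at rest; switch above 0.85 (x of hull in the frame of rail_top between -0.015 and 0.015 m and y of hull in the frame of rail_top between -0.009 and 0.009 m and z of hull in the frame of rail_top between -0.0115 and -0.005 m and angle between the x axis of hull and the x axis of turntable, either way round below 0.2 rad and angle between hull's own z axis and vertical below 0.08 rad and linear speed of each of hull, turret, primer_red below 0.03 m/s and contact force between each of hull, turret, primer_red and the fingers below 0.1 N and x of turret in the frame of rest_pad between -0.012 and 0.014 m and y of turret in the frame of rest_pad between -0.009 and 0.009 m and z of turret in the frame of rest_pad between -0.003 and 0.003 m and angle between the z axis of turret and the z axis of rest_pad, either way round below 0.1 rad and angle between the x axis of turret and the x axis of rest_pad, either way round below 0.25 rad and x of muzzle in the frame of rest_pad above 0.03 m and x of primer_red in the frame of trough between -0.016 and 0.005 m and y of primer_red in the frame of trough between -0.004 and 0.004 m and z of primer_red in the frame of trough between -0.004 and 0.004 m and angle between the z axis of primer_red and the x axis of trough, either way round below 0.1 rad and x of primer_red_cap in the frame of trough below -0.08 m and value of joint switch above 0.85 rad); the robot touches nothing.
It fails at once if the hull is dropped or thrown (faster than 0.5 m/s while not held by the fingers) (linear speed of hull above 0.5 m/s and contact force between hull and the fingers below 0.1 N).
It fails at once if the turret is dropped or thrown (faster than 0.5 m/s while not held by the fingers) (linear speed of turret above 0.5 m/s and contact force between turret and the fingers below 0.1 N).
It fails at once if the red-capped bottle is dropped or thrown (faster than 0.5 m/s while not held by the fingers) (linear speed of primer_red above 0.5 m/s and contact force between primer_red and the fingers below 0.1 N).
It fails at once if a bystander is shifted by more than 30 mm (brushes 50 mm) or the white-capped bottle is tipped (distance of any of primer_white, thinner, tape, sanding_block, brush_tray from where it was at the start of the episode above 0.03 m or distance of any of brush_a, brush_b from where it was at the start of the episode above 0.05 m or angle between primer_white's own z axis and vertical above 0.5 rad).
It also fails if it takes over 69 s, if anything falls off the work surface, if the arm or the gripper's body presses on something with over 40 N, if the wrist force passes 120 N, or if a joint passes its speed limit or range.

## Working session

There is one attempt and no reset: what is moved stays moved. The work goes in short steps, Python scripts to look and compute and a tool call to move; the robot and the scene stay as the last step left them, time stands still between calls to the robot, and variables do not carry over. Pictures are saved under pics/ and viewed, at most 10 in all, crops included, and the job is handed in when it is done.

Besides the shell and the picture viewer there is one more tool, called after "Call:" as name(argument=value, ...) on one line, values as JSON. arm_command: Moves the arm, as the interface text tells. Its arguments: {"type":"object","properties":{"moves":{"type":"array","items":{"type":"array","items":{"type":"array","items":{"type":"number","minimum":-1,"maximum":1}}}}},"required":["moves"]}

```bash
mkdir -p pics; cat > h.py <<'E'
import numpy as np,cv2,json
from bench import *
def P(im):
    R=cv2.Rodrigues(np.array(im["rvec"],float))[0];return np.array(im["camera_matrix"],float),R,np.array(im["tvec"],float).ravel()
def snap(n,f):
    im=get_image(n);cv2.imwrite(f"pics/{f}.png",im["color"][:,:,::-1])
    K,R,t=P(im);np.savez(f"pics/{f}.npz",K=K,R=R,t=t);return im
def cal(f):
    d=np.load(f"pics/{f}.npz");return d["K"],d["R"],d["t"]
def ray(f,uv):
    K,R,t=cal(f);return -R.T@t,R.T@np.linalg.solve(K,[*uv,1.])
def at(f,uv,z):
    c,d=ray(f,uv);return c+d*(z-c[2])/d[2]
def tri(*obs):
    A=np.zeros((3,3));b=np.zeros(3)
    for f,uv in obs:
        c,d=ray(f,uv);d=d/np.linalg.norm(d);M=np.eye(3)-np.outer(d,d);A+=M;b+=M@c
    x=np.linalg.solve(A,b);return x,[np.round(proj(f,x)-uv,1) for f,uv in obs]
def proj(f,p):
    K,R,t=cal(f);q=K@(R@np.asarray(p,float)+t);return q[:2]/q[2]
def crop(f,x0,y0,x1,y1,s,o):
    i=cv2.imread(f"pics/{f}.png")[y0:y1,x0:x1];return cv2.imwrite(f"pics/{o}.png",cv2.resize(i,None,fx=s,fy=s,interpolation=cv2.INTER_CUBIC))
E
python3 - <<'E'
from h import *
np.set_printoptions(precision=3,suppress=True)
print(tcp_to_grasp,sense())
for n in("scene","top","wrist"):
    snap(n,n+"0");c=cal(n+"0");print(n,-c[1].T@c[2],c[1][2],c[0][0,0])
a=cv2.imread("pics/top0.png");b=cv2.imread("pics/scene0.png")
cv2.imwrite("pics/t0.png",cv2.resize(a,(800,600),interpolation=cv2.INTER_CUBIC))
cv2.imwrite("pics/s0.png",cv2.resize(b,(800,600),interpolation=cv2.INTER_CUBIC))
E
```

```text
0.0187 {'clock': 0.0, 'q': array([ 1.164,  0.354,  1.634, -0.   ,  1.155, -0.002]), 'qd': array([ 0.001,  0.   ,  0.002, -0.   ,  0.001, -0.001]), 'joint_efforts': array([  0.   , -60.526, -34.205,  -0.   ,   0.01 ,  -0.   ]), 'eef_pos': array([0.246, 0.574, 0.231]), 'tcp_rot': array([-0.   ,  0.201,  0.98 , -0.001]), 'contact_force': array([-0.229,  0.358,  0.431]), 'wrist_torque': array([-0.   ,  0.001, -0.006]), 'grasp_force': 0.0, 'width': 0.08569835127165232}
scene [1.237 0.06  0.742] [-0.743 -0.068 -0.666] 424.5201020814516
top [ 0.441 -0.019  1.091] [ 0.077  0.011 -0.997] 429.32003088758955
wrist [0.168 0.609 0.374] [ 0.301 -0.131 -0.945] 289.79458655355666
```

View pics/t0.png

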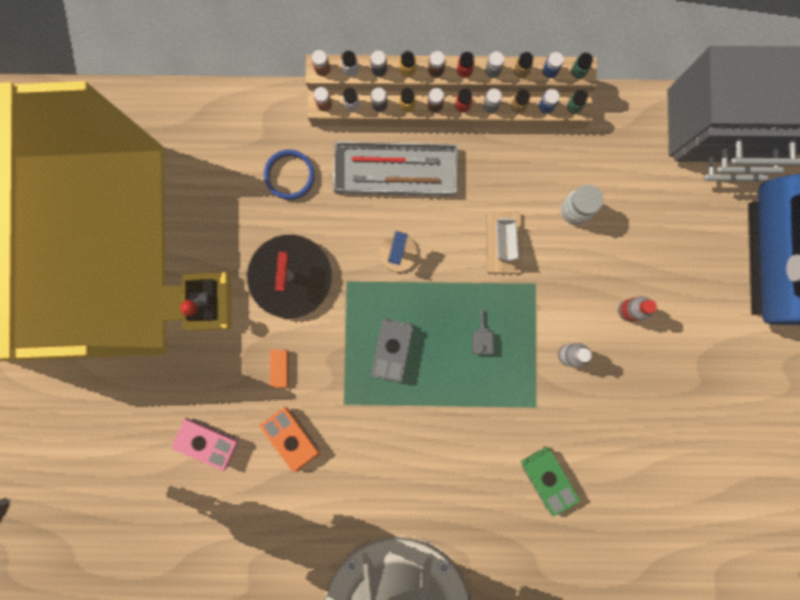

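View pics/s0.png

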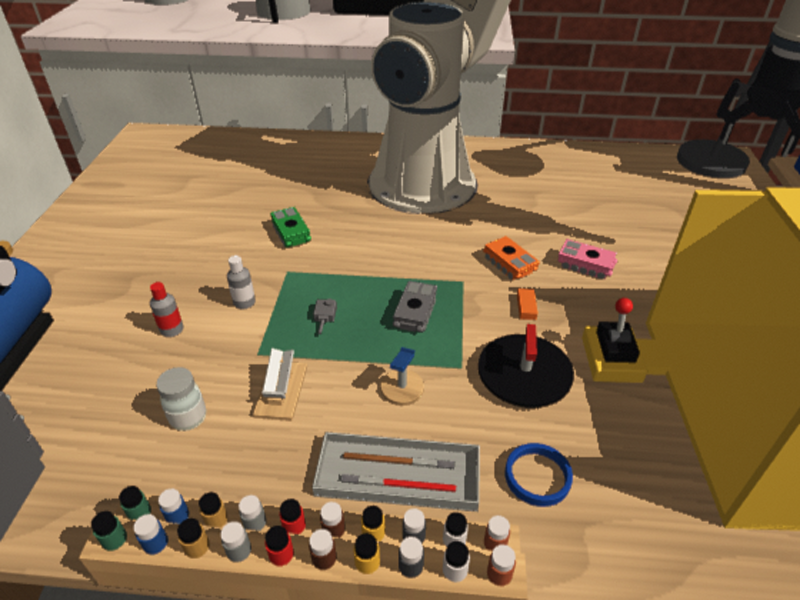

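The top view shows (in 800x600 coordinates) the hull at (396,350), turret at (484,338), rail at (281,271), blue pad at (399,247), cradle at (507,242), red-capped bottle at (640,309) and switch ball at (189,308). I'll enlarge both views to read corners.

```bash
python3 - <<'E'
from h import *
crop("top0",180,150,380,290,4,"ct1")
a=cv2.imread("pics/scene0.png")
crop("scene0",170,180,430,300,3,"cs1")
E
```

```text
(no output)
```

View pics/ct1.png

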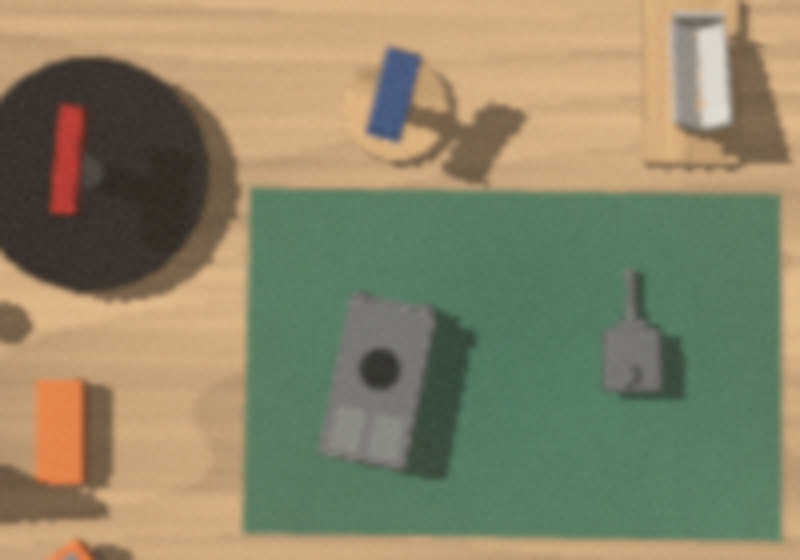

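View pics/cs1.png

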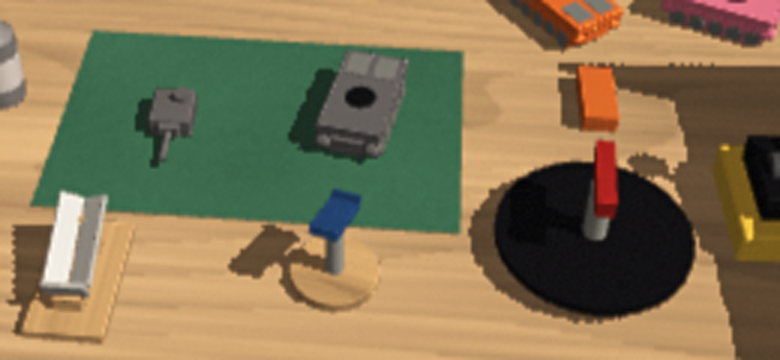

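The crops show the rail top with corners near (60,103),(86,105),(77,215),(50,213). The blue pad has corners near (389,46),(422,55),(402,142),(366,132). The trough runs from about (698,12) to (706,128). The hull deck is centred near (379,382), and the turret body near (632,358) with its muzzle at (631,268).

```bash
python3 - <<'E'
from h import *
np.set_printoptions(precision=4,suppress=True)
T=lambda u,v:np.array([(u+.5)/4-.5+180,(v+.5)/4-.5+150])
S=lambda u,v:np.array([(u+.5)/3-.5+170,(v+.5)/3-.5+180])
F=lambda u,v:np.array([(u+.5)*.7-.5,(v+.5)*.7-.5])
def quad(n,c,z):
    w=np.array([at("top0",T(*p),z) for p in c]);print(n,w.mean(0),"len",np.linalg.norm(w[0]-w[3]),"wid",np.linalg.norm(w[0]-w[1]))
    d=(w[0]+w[1]-w[2]-w[3]);print("  yaw",np.arctan2(d[1],d[0]), w[:,:2].ravel())
quad("hull",[(352,295),(438,308),(405,470),(320,457)],.032)
quad("rail",[(60,103),(86,105),(77,215),(50,213)],.085)
quad("pad",[(389,46),(422,55),(402,142),(366,132)],.070)
quad("turret",[(607,325),(658,325),(663,393),(604,390)],.020)
quad("turntable",[(-5,175),(208,175),(208,175),(-5,175)],.02)
print("muzzle",at("top0",T(631,268),.011),tri(("top0",T(631,268)),("scene0",S(162,160))))
print("pad hi L",tri(("top0",T(389,46)),("scene0",S(344,238))),"lo",tri(("top0",T(366,132)),("scene0",S(360,197))))
print("rail corner near robot L/R",tri(("top0",T(50,213)),("scene0",S(614,142))),tri(("top0",T(77,215)),("scene0",S(597,142))))
print("hull rear corners",tri(("top0",T(320,457)),("scene0",S(408,60))),tri(("top0",T(405,470)),("scene0",S(346,52))))
print("trough far L, near L",tri(("top0",T(672,13)),("scene0",S(94,290))),tri(("top0",T(683,130)),("scene0",S(105,197))),tri(("top0",T(730,125)),("scene0",S(60,192))))
print("ball",tri(("top0",F(189,308)),("scene0",F(625,306))))
print("red cap",tri(("top0",F(649,306)),("scene0",F(158,288))))
for p in [(643,163),(740,163)]:print("plate",at("top0",T(*p),.01))
E
```

```text
hull [0.4465 0.0132 0.032 ] len 0.10138203713958847 wid 0.05372949612927264
  yaw -0.1822907475276306 [ 0.4999  0.0306  0.4927 -0.0226  0.393  -0.0037  0.4002  0.0485]
rail [0.5752 0.1975 0.085 ] len 0.06574640019894677 wid 0.015517502512103938
  yaw -0.05555773603960649 [0.6085 0.2034 0.6075 0.1879 0.5419 0.1913 0.5429 0.2073]
pad [0.6193 0.0053 0.07  ] len 0.05400696747996242 wid 0.02062727668130788
  yaw -0.22580322511436987 [ 0.6483  0.0092  0.6431 -0.0108  0.5901  0.0005  0.5959  0.0222]
turret [ 0.4637 -0.1443  0.02  ] len 0.04044325095519363 wid 0.03173079231979078
  yaw 0.019907403947394063 [ 0.4842 -0.1281  0.4846 -0.1598  0.4424 -0.163   0.4437 -0.1264]
turntable [0.574  0.1902 0.02  ] len 0.0 wid 0.13427593829594955
  yaw 0.0 [0.5731 0.2574 0.5749 0.1231 0.5749 0.1231 0.5731 0.2574]
muzzle [ 0.5206 -0.1439  0.011 ] (array([ 0.5205, -0.1423,  0.009 ]), [array([-0.7,  0.1]), array([-0.8, -0. ])])
pad hi L (array([0.6474, 0.0133, 0.0725]), [array([-1.7,  0.1]), array([-2.,  0.])]) lo (array([0.597 , 0.0239, 0.0617]), [array([-0.6,  0. ]), array([-0.6,  0. ])])
rail corner near robot L/R (array([0.5433, 0.2091, 0.0813]), [array([-0.4, -0. ]), array([-0.4,  0. ])]) (array([0.5426, 0.1952, 0.0792]), [array([-1.1, -0. ]), array([-1.2,  0.1])])
hull rear corners (array([0.3998, 0.0511, 0.0272]), [array([-0.9,  0. ]), array([-0.9,  0. ])]) (array([ 0.3926, -0.0022,  0.0263]), [array([-0.6,  0. ]), array([-0.6,  0. ])])
trough far L, near L (array([ 0.6777, -0.1616,  0.0344]), [array([-1.7,  0.3]), array([-2. , -0.1])]) (array([ 0.6022, -0.1676,  0.0495]), [array([-1.3,  0.2]), array([-1.4, -0.1])]) (array([ 0.6052, -0.1977,  0.0551]), [array([-0.3,  0.1]), array([-0.3, -0. ])])
ball (array([0.5103, 0.3456, 0.1008]), [array([-1.4, -0.1]), array([-1.4,  0.2])])
red cap (array([ 0.5237, -0.4026,  0.094 ]), [array([-0.9,  0.2]), array([-0.9, -0.2])])
plate [ 0.5875 -0.1512  0.01  ]
plate [ 0.5883 -0.2125  0.01  ]
```

```bash
cat >> h.py <<'E'
from scipy.spatial.transform import Rotation as Ro
def plan(*tg):
    """targets (x,y,z,yaw of tool y); prints shift/turn units, each from the previous target"""
    s=sense();p=np.array(s["eef_pos"]);w,x,y,z=s["tcp_rot"];R=Ro.from_quat([x,y,z,w]).as_matrix()
    yaw=np.arctan2(R[1,1],R[0,1]);print("t",round(s["clock"],2),"pos",np.round(p,4),"yaw",round(yaw,3),"tilt",np.round(R[:2,2],3),"w",round(s["width"],4),"F",np.round(s["contact_force"],1),"g",round(s["grasp_force"],1))
    for t in tg:
        Y=np.array([np.cos(yaw),np.sin(yaw),0]);Z=np.array([0,0,-1.]);X=np.cross(Y,Z)
        d=np.array(t[:3])-p;dy=(t[3]-yaw+np.pi/2)%np.pi-np.pi/2
        print(np.round([d@X/.2,d@Y/.2,d@Z/.2,-dy/2/np.pi],4));p=np.array(t[:3]);yaw+=dy
E
python3 - <<'E'
from h import *
plan((.40,.40,.25,1.51),(.50,.21,.25,1.51),(.52,.02,.25,1.51),(.54,-.17,.25,1.51),(.46,-.36,.25,1.51),(.42,-.20,.25,1.57),(.42,0,.22,1.389))
E
```

```text
t 0.15 pos [0.246  0.5742 0.2307] yaw 1.166 tilt [-0.    -0.001] w 0.0855 F [-1.   0.7 -0.5] g 0.0
[-1.0507 -0.4972 -0.0964 -0.0547]
[-0.5568 -0.9179  0.     -0.    ]
[-0.1575 -0.9422  0.     -0.    ]
[-0.1575 -0.9422  0.     -0.    ]
[ 0.3415 -0.9725  0.     -0.    ]
[ 0.2482  0.7864  0.     -0.0095]
[8.00e-04 1.00e+00 1.50e-01 2.88e-02]
```

Call:
arm_command(moves=[[[1,-0.3,-0.15,-0.05,-0.02],[1,-0.6,-0.3,-0.1,-0.04],[1,-1,-0.5,-0.1,-0.055],[1,-1,-0.5,-0.1,-0.055],[1,-1,-0.5,-0.1,-0.055],[1,-1,-0.5,-0.1,-0.055],[1,-1,-0.5,-0.1,-0.055],[1,-1,-0.5,-0.1,-0.055]]])

```text
clock: 0.82
eef_pos: [0.3911, 0.4031, 0.2513]
tcp_rot: [-0.0, 0.031, 1.0, 0.0]
contact_force: [0.3, 0.2, -0.5]
width: 0.0856
grasp_force: 0.0
```

Call:
arm_command(moves=[[[1,-0.56,-0.92,0,0],[1,-0.56,-0.92,0,0],[1,-0.56,-0.92,0,0],[1,-0.56,-0.92,0,0],[1,-0.56,-0.92,0,0],[1,-0.56,-0.92,0,0],[1,-0.56,-0.92,0,0],[1,-0.56,-0.92,0,0]]])

```text
clock: 1.48
eef_pos: [0.4911, 0.2144, 0.2511]
tcp_rot: [-0.0, 0.03, 1.0, 0.0]
contact_force: [-0.4, 0.5, -0.6]
width: 0.0856
grasp_force: 0.0
```

```bash
python3 -c "
from h import *
snap('wrist','w1');plan()"
```

```text
t 1.53 pos [0.4909 0.2149 0.2511] yaw 1.512 tilt [-0.001  0.   ] w 0.085 F [0.2 0.4 0.3] g 0.0
```

Call:
arm_command(moves=[[[1,-0.16,-0.94,0,0],[1,-0.16,-0.94,0,0],[1,-0.16,-0.94,0,0],[1,-0.16,-0.94,0,0],[1,-0.16,-0.94,0,0],[1,-0.16,-0.94,0,0],[1,-0.16,-0.94,0,0],[1,-0.16,-0.94,0,0]]])

```text
clock: 2.2
eef_pos: [0.5122, 0.0257, 0.2512]
tcp_rot: [-0.0, 0.029, 1.0, 0.0]
contact_force: [0.1, -0.2, 0.0]
width: 0.0854
grasp_force: 0.0
```

```bash
python3 -c "
from h import *
snap('wrist','w2');plan()"
```

```text
t 2.25 pos [0.5122 0.0258 0.2512] yaw 1.514 tilt [-0.     0.001] w 0.0853 F [ 0.1 -0.2 -0.7] g 0.0
```

Call:
arm_command(moves=[[[1,-0.16,-0.94,0,0],[1,-0.16,-0.94,0,0],[1,-0.16,-0.94,0,0],[1,-0.16,-0.94,0,0],[1,-0.16,-0.94,0,0],[1,-0.16,-0.94,0,0],[1,-0.16,-0.94,0,0],[1,-0.16,-0.94,0,0]]])

```text
clock: 2.92
eef_pos: [0.5332, -0.164, 0.251]
tcp_rot: [-0.0, 0.029, 1.0, 0.0]
contact_force: [0.6, 0.0, -0.1]
width: 0.0854
grasp_force: 0.0
```

```bash
python3 -c "
from h import *
snap('wrist','w3');plan()"
```

```text
t 2.97 pos [ 0.5332 -0.1637  0.2512] yaw 1.513 tilt [-0.     0.001] w 0.0855 F [ 0.6 -0.6 -0.2] g 0.0
```

Call:
arm_command(moves=[[[1,0.34,-0.97,0,0],[1,0.34,-0.97,0,0],[1,0.34,-0.97,0,0],[1,0.34,-0.97,0,0],[1,0.34,-0.97,0,0],[1,0.34,-0.97,0,0],[1,0.34,-0.97,0,0],[1,0.34,-0.97,0,0]]])

```text
clock: 3.63
eef_pos: [0.4543, -0.3538, 0.2512]
tcp_rot: [0.0, 0.029, 1.0, 0.0]
contact_force: [-0.2, 0.2, 0.3]
width: 0.0855
grasp_force: 0.0
```

```bash
python3 -c "
from h import *
snap('wrist','w4');plan()"
```

```text
t 3.68 pos [ 0.4545 -0.3535  0.2512] yaw 1.513 tilt [0.    0.001] w 0.0856 F [ 0.6  1.  -0.9] g 0.0
```

Call:
arm_command(moves=[[[1,0.25,0.79,0,-0.009],[1,0.25,0.79,0,-0.009],[1,0.25,0.79,0,-0.009],[1,0.25,0.79,0,-0.009],[1,0.25,0.79,0,-0.009],[1,0.25,0.79,0,-0.009],[1,0.25,0.79,0,-0.009],[1,0.25,0.79,0,-0.009]]])

```text
clock: 4.35
eef_pos: [0.414, -0.1946, 0.2516]
tcp_rot: [0.0, 0.001, 1.0, -0.0]
contact_force: [-0.4, 0.3, -0.9]
width: 0.0855
grasp_force: 0.0
```

```bash
python3 - <<'E'
from h import *
snap('wrist','w5');plan()
cv2.imwrite("pics/m1.png",cv2.resize(np.vstack([np.hstack([cv2.imread(f"pics/w{i}.png") for i in r]) for r in ((1,2),(3,4))]),(800,600),interpolation=cv2.INTER_AREA))
E
```

```text
t 4.4 pos [ 0.4138 -0.1949  0.2514] yaw 1.568 tilt [ 0. -0.] w 0.0852 F [-0.5  0.1  0.2] g 0.0
```

View pics/m1.png

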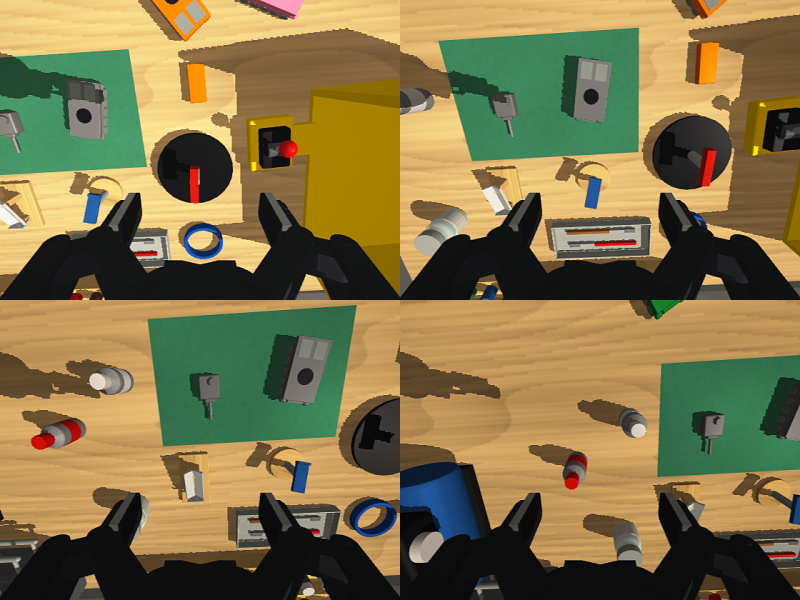

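The wrist views show each item clearly: rail at about (195,183) in tile 1, pad at (193,192) in tile 2, trough at (193,180) in tile 3, and red bottle at (175,170) in tile 4. I'll enlarge these for corners.

```bash
python3 - <<'E'
from h import *
C=dict(rail=("w1",(.575,.198,.085),5),pad=("w2",(.62,.005,.07),5),trough=("w3",(.64,-.182,.05),5),bottle=("w4",(.524,-.403,.07),4),hull=("w2",(.4465,.0132,.02),3),turret=("w5",(.475,-.144,.02),4))
out=[];tiles=[]
for n,(f,p,s) in C.items():
    u,v=proj(f,p).astype(int);w,h=266//s,300//s;x0,y0=u-w//2,v-h//2
    x0=max(0,min(560-w,x0));y0=max(0,min(420-h,y0))
    t=cv2.resize(cv2.imread(f"pics/{f}.png")[y0:y0+h,x0:x0+w],None,fx=s,fy=s,interpolation=cv2.INTER_CUBIC)
    T=np.zeros((300,266,3),np.uint8);T[:t.shape[0],:t.shape[1]]=t;tiles.append(T);out.append((n,f,int(x0),int(y0),s))
cv2.imwrite("pics/m2.png",np.vstack([np.hstack(tiles[:3]),np.hstack(tiles[3:])]));print(out);json.dump(out,open("m2.json","w"))
E
```

```text
[('rail', 'w1', 243, 230, 5), ('pad', 'w2', 241, 241, 5), ('trough', 'w3', 244, 233, 5), ('bottle', 'w4', 209, 208, 4), ('hull', 'w2', 221, 78, 3), ('turret', 'w5', 282, 185, 4)]
```

View pics/m2.png

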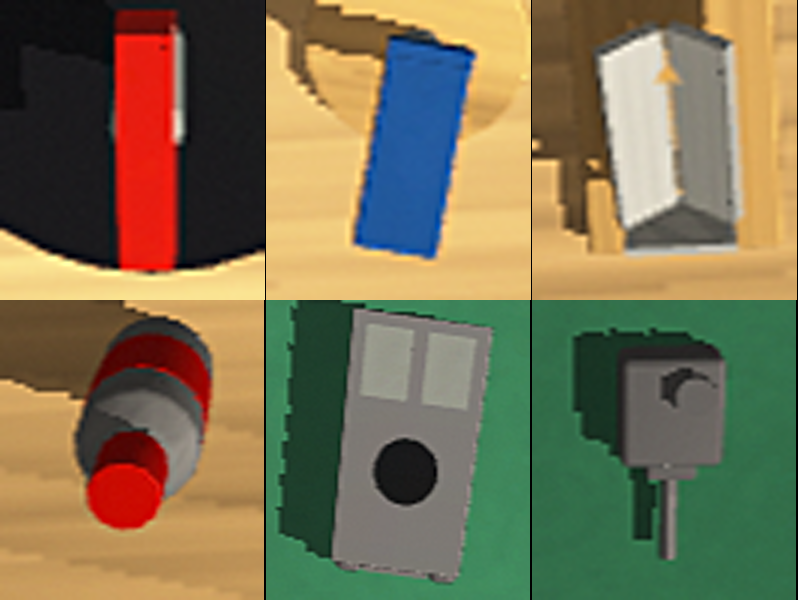

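Tile readings: rail face (115,37)-(173,37)-(176,269)-(120,269), pad (389,41),(475,54),(436,257),(354,242), cap top centre (125,495), hull deck (354,310),(492,327),(455,578),(332,562), turret body (621,357),(722,355),(722,465),(623,466), muzzle (667,557).

```bash
python3 - <<'E'
from h import *
np.set_printoptions(precision=4,suppress=True)
O=json.load(open("m2.json"))
def W(i,u,v):
    n,f,x0,y0,s=O[i];u-=266*(i%3);v-=300*(i//3);return (f,np.array([(u+.5)/s-.5+x0,(v+.5)/s-.5+y0]))
T=lambda u,v:("top0",np.array([(u+.5)/4-.5+180,(v+.5)/4-.5+150]))
F=lambda u,v:("top0",np.array([(u+.5)*.7-.5,(v+.5)*.7-.5]))
def quad(n,i,c,z,top=None):
    z=np.broadcast_to(z,4);w=np.array([at(*W(i,*p),zz) for p,zz in zip(c,z)])
    d=w[2]+w[3]-w[0]-w[1];print(n,w.mean(0),"L",np.linalg.norm(w[0]-w[3]),"W",np.linalg.norm(w[0]-w[1]),np.linalg.norm(w[2]-w[3]),"yaw",np.arctan2(d[1],d[0]))
    if top:
        t=np.array([at(*T(*p),zz) for p,zz in zip(top,z)]);d=t[2]+t[3]-t[0]-t[1];print("   top:",t.mean(0),np.arctan2(d[1],d[0]),"tri z",[tri(T(*q),W(i,*p))[0][2].round(3) for p,q in zip(c,top)])
quad("rail",0,[(115,37),(173,37),(176,269),(120,269)],.085,[(77,215),(50,213),(60,103),(86,105)])
e=.025*np.sin(.349)
quad("pad",1,[(389,41),(475,54),(436,257),(354,242)],[.0655,.0655,.0785,.0785],[(402,142),(366,132),(389,46),(422,55)])
quad("hull",4,[(354,310),(492,327),(455,578),(332,562)],.032,[(405,470),(320,457),(352,295),(438,308)])
quad("turret",5,[(621,357),(722,355),(722,465),(623,466)],.02,[(663,393),(604,390),(607,325),(658,325)])
print("muzzle",at(*W(5,667,557),.011),tri(W(5,667,557),T(631,268)))
print("cap",at(*W(3,125,495),.1),tri(W(3,125,495),F(650,306)))
# trough near-end edges: z= 48+70 sin20 -14cos20
z=.048+.07*.342-.014*.94
print("trough near edges",[at(*W(2,*p),z) for p in((597,52),(733,46))],"tri",tri(W(2,597,52),T(730,125)),tri(W(2,733,46),T(683,130)))
print("far edges",[at(*W(2,*p),.048-.014*.94) for p in((626,230),(738,226))])
print("apex",[at(*W(2,*p),q) for p,q in(((665,30),z-.016*.94),((682,202),.048-.030*.94))])
E
```

```text
rail [0.5755 0.2007 0.085 ] L 0.06266564912041545 W 0.013527948282146662 0.013854846043704877 yaw -0.05366907006210519
   top: [0.5752 0.1975 0.085 ] -0.05555773603960649 tri z [np.float64(0.082), np.float64(0.085), np.float64(0.08), np.float64(0.079)]
pad [0.6174 0.0082 0.072 ] L 0.052685758990748705 W 0.021964975008354724 0.021329727812826188 yaw -0.24425765903642696
   top: [0.6188 0.0053 0.072 ] -0.24140858867835263 tri z [np.float64(0.061), np.float64(0.059), np.float64(0.074), np.float64(0.073)]
hull [0.4455 0.0162 0.032 ] L 0.09729647499835863 W 0.05314764501148433 0.05191945716624452 yaw -0.1928231375451465
   top: [0.4465 0.0132 0.032 ] -0.1822907475276306 tri z [np.float64(0.007), np.float64(-0.049), np.float64(0.018), np.float64(0.001)]
turret [ 0.461  -0.1434  0.02  ] L 0.039680568797817596 W 0.03404213775928431 0.03449392174190352 yaw 0.04859443215801335
   top: [ 0.4637 -0.1443  0.02  ] 0.019907403947394063 tri z [np.float64(0.02), np.float64(0.013), np.float64(0.018), np.float64(0.013)]
muzzle [ 0.5207 -0.1417  0.011 ] (array([ 0.52  , -0.1428,  0.0134]), [array([-0.5,  0.3]), array([-0.3,  0.2])])
cap [ 0.5228 -0.4024  0.1   ] (array([ 0.5234, -0.4033,  0.0998]), [array([-0.7,  0.5]), array([-0.4,  0.2])])
trough near edges [array([ 0.6053, -0.1968,  0.0588]), array([ 0.6057, -0.1621,  0.0588])] tri (array([ 0.6043, -0.1969,  0.0613]), [array([-0.3,  0.1]), array([-0.2,  0. ])]) (array([ 0.5971, -0.164 ,  0.0796]), [array([-1.8,  1. ]), array([-1. ,  0.4])])
far edges [array([ 0.6727, -0.196 ,  0.0348]), array([ 0.6733, -0.1639,  0.0348])]
apex [array([ 0.607 , -0.18  ,  0.0437]), array([ 0.6736, -0.1803,  0.0198])]
```

```bash
python3 -c "
from h import *
plan((.446,-.005,.15,1.381),(.446,.015,.06,1.381),(.446,.015,.004,1.381),(.446,.015,.15,1.381))"
```

```text
t 4.4 pos [ 0.4138 -0.1949  0.2514] yaw 1.568 tilt [ 0. -0.] w 0.0852 F [-0.5  0.1  0.2] g 0.0
[-0.1585  0.9498  0.5069  0.0298]
[ 0.0189  0.0982  0.45   -0.    ]
[ 0.    0.    0.28 -0.  ]
[ 0.    0.   -0.73 -0.  ]
```

Call:
arm_command(moves=[[[1,-0.1585,0.95,0.2,0.01],[1,-0.1585,0.95,0.3,0.02],[1,-0.1585,0.95,0.4,0.0298],[1,-0.1585,0.95,0.507,0.0298],[1,-0.1585,0.95,0.507,0.0298],[1,-0.1585,0.95,0.507,0.0298],[1,-0.1585,0.95,0.507,0.0298],[1,-0.1585,0.95,0.507,0.0298]]])

```text
clock: 5.07
eef_pos: [0.4457, -0.005, 0.1497]
tcp_rot: [-0.001, 0.094, 0.996, -0.0]
contact_force: [0.8, -0.6, 0.1]
width: 0.0852
grasp_force: 0.0
```

Call:
arm_command(moves=[[[1,0.019,0.098,0.1,0],[1,0.019,0.098,0.25,0],[1,0.019,0.098,0.4,0],[1,0.019,0.098,0.5,0],[1,0.019,0.098,0.6,0],[1,0.019,0.098,0.68,0],[1,0.019,0.098,0.68,0],[1,0.019,0.098,0.68,0]]])

```text
clock: 5.73
eef_pos: [0.446, 0.014, 0.0143]
tcp_rot: [-0.0, 0.096, 0.995, -0.0]
contact_force: [0.5, -1.0, -0.6]
width: 0.0854
grasp_force: 0.0
```

```bash
python3 -c "
from h import *
plan((.446,.015,.004,1.381));snap('wrist','w6')
a=cv2.imread('pics/w6.png');cv2.imwrite('pics/w6v.png',a)"
```

```text
t 5.73 pos [0.446  0.014  0.0143] yaw 1.379 tilt [-0. -0.] w 0.0854 F [ 0.5 -1.  -0.6] g 0.0
[ 0.0008  0.0049  0.0516 -0.0003]
```

View pics/w6v.png

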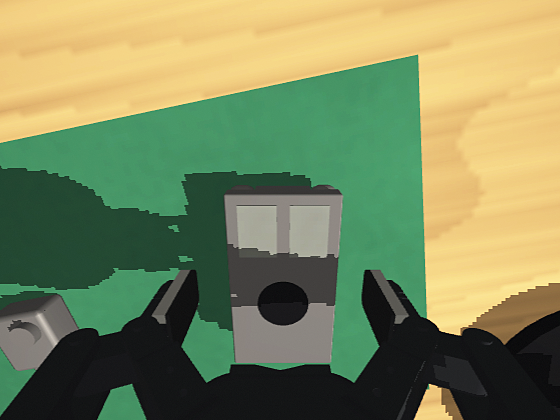

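The hull sits centred between the fingers (edges at about 232 and 338, fingers at 195 and 365). Closing and lifting.

Call:
arm_command(moves=[[[1,0,0,0.02,0],[1,0,0,0.045,0],[-1,0,0,0.045,0],[-1,0,0,0.045,0],[-1,0,0,0.045,0],[-1,0,0,0.045,0],[-1,0,0,0.045,0],[-1,0,0,0.045,0]]])

```text
clock: 6.45
eef_pos: [0.4455, 0.0153, 0.0054]
tcp_rot: [0.0, 0.095, 0.996, -0.0]
contact_force: [-1.4, -0.8, 6.5]
width: 0.0529
grasp_force: 62.9
```

Call:
arm_command(moves=[[[-1,0,0,0,0],[-1,0,0,0,0],[-1,0,0,-0.05,0],[-1,0,0,-0.15,0],[-1,0,0,-0.3,0],[-1,0,0,-0.45,0],[-1,0,0,-0.6,0],[-1,0,0,-0.7,0]]])

```text
clock: 7.12
eef_pos: [0.4459, 0.0154, 0.1481]
tcp_rot: [0.001, 0.095, 0.996, 0.0]
contact_force: [0.8, 0.5, -1.5]
width: 0.053
grasp_force: 63.5
```

```bash
python3 -c "
from h import *
plan((.56,.16,.15,1.517),(.575,.1995,.13,1.517),(.575,.1995,.09,1.517))"
```

```text
t 7.12 pos [0.4459 0.0154 0.1481] yaw 1.381 tilt [0.003 0.   ] w 0.053 F [ 0.8  0.5 -1.5] g 63.5
[-0.4238  0.8176 -0.0095 -0.0216]
[-0.0643  0.2012  0.1    -0.    ]
[ 0.   0.   0.2 -0. ]
```

Call:
arm_command(moves=[[[-1,-0.1,0.15,-0.005,-0.005],[-1,-0.2,0.35,-0.01,-0.01],[-1,-0.3,0.55,-0.01,-0.0216],[-1,-0.4,0.75,-0.01,-0.0216],[-1,-0.424,0.818,-0.01,-0.0216],[-1,-0.424,0.818,-0.01,-0.0216],[-1,-0.424,0.818,-0.01,-0.0216],[-1,-0.424,0.818,-0.01,-0.0216]]])

```text
clock: 7.78
eef_pos: [0.5585, 0.1596, 0.1469]
tcp_rot: [-0.001, 0.027, 1.0, -0.0]
contact_force: [-0.8, 0.3, -0.6]
width: 0.0528
grasp_force: 63.6
```

Call:
arm_command(moves=[[[-1,-0.03,0.1,0.05,0],[-1,-0.064,0.201,0.1,0],[-1,-0.064,0.201,0.15,0],[-1,-0.064,0.201,0.2,0],[-1,-0.064,0.201,0.25,0],[-1,-0.064,0.201,0.27,0],[-1,-0.064,0.201,0.27,0],[-1,-0.064,0.201,0.27,0]]])

```text
clock: 8.45
eef_pos: [0.5742, 0.1987, 0.0928]
tcp_rot: [-0.0, 0.027, 1.0, -0.0]
contact_force: [-0.5, -0.3, -1.7]
width: 0.053
grasp_force: 63.6
```

```bash
python3 -c "
from h import *
plan((.575,.1995,.0822,1.517));snap('scene','s3')
crop('scene0',340,200,440,300,3,'a');crop('s3',340,200,473,300,6,'s3c')"
```

```text
t 8.45 pos [0.5742 0.1987 0.0928] yaw 1.516 tilt [-0.001 -0.   ] w 0.053 F [-0.5 -0.3 -1.7] g 63.6
[-0.0036  0.0044  0.053  -0.0002]
```

View pics/s3c.png

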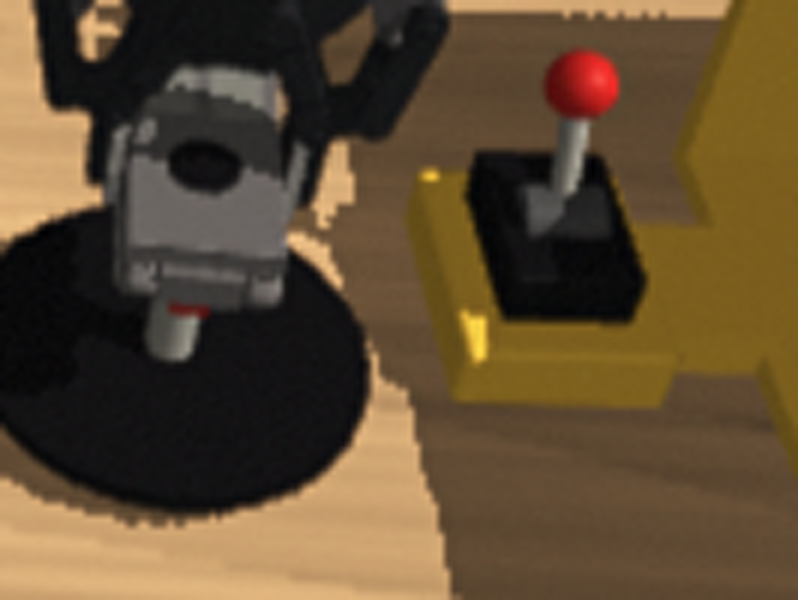

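The scene crop shows the tracks straddling the rail (rail end at (170–207,310), track gap at about 160–245). I'll check that offset numerically before lowering.

```bash
python3 - <<'E'
from h import *
N=lambda u,v:np.array([(u+.5)/6-.5+340,(v+.5)/6-.5+200])
for y in(.1975,.1995,.2015): print(y,(proj("s3",(.575+.032,y-.0017,.073))-N(188,310)))
print(proj("s3",(.574+.0515,.1987-.0028,.0875))-N(202,296))
E
```

```text
0.1975 [-1.59235461 -0.97144753]
0.1995 [-0.64302765 -0.91035725]
0.2015 [ 0.3065864 -0.8492485]
[-2.27725897  3.18081186]
```

Call:
arm_command(moves=[[[-1,-0.003,0,0.01,0],[-1,-0.003,0,0.02,0],[-1,-0.003,0,0.03,0],[-1,-0.003,0,0.04,0],[-1,-0.003,0,0.046,0],[-1,-0.003,0,0.046,0],[-1,-0.003,0,0.046,0],[-1,-0.003,0,0.046,0]]])

```text
clock: 9.17
eef_pos: [0.5752, 0.1994, 0.0837]
tcp_rot: [0.0, 0.027, 1.0, 0.0]
contact_force: [0.1, 0.7, -1.8]
width: 0.0531
grasp_force: 63.6
```

```bash
python3 -c "
from h import *
plan((.575,.1985,.0822,1.517))"
```

```text
t 9.17 pos [0.5752 0.1994 0.0837] yaw 1.517 tilt [0. 0.] w 0.0531 F [ 0.1  0.7 -1.8] g 63.6
[ 0.0006 -0.0046  0.0076 -0.0001]
```

Call:
arm_command(moves=[[[-1,0,0,0.004,0],[-1,0,0,0.008,0],[-1,0,0,0.011,0],[-1,0,0,0.011,0],[-1,0,0,0.011,0],[-1,0,0,0.011,0],[-1,0,0,0.011,0],[-1,0,0,0.011,0]]])

```text
clock: 9.83
eef_pos: [0.5753, 0.1994, 0.0824]
tcp_rot: [0.0, 0.027, 1.0, 0.0]
contact_force: [-2.9, -1.4, 8.9]
width: 0.0532
grasp_force: 64.8
```

```bash
python3 -c "
from h import *
plan()"
```

```text
t 9.83 pos [0.5753 0.1994 0.0824] yaw 1.517 tilt [0. 0.] w 0.0532 F [-2.9 -1.4  8.9] g 64.8
```

Call:
arm_command(moves=[[[0.6,0,0,0,0],[0.6,0,0,0,0],[0.6,0,0,0,0],[0.6,0,0,0,0],[0.6,0,0,0,0],[1,0,0,0,0],[1,0,0,0,0],[1,0,0,0,0]]])

```text
clock: 10.5
eef_pos: [0.5751, 0.1993, 0.0814]
tcp_rot: [-0.0, 0.027, 1.0, -0.0]
contact_force: [-0.6, -0.9, 0.0]
width: 0.0855
grasp_force: 0.0
```

Call:
arm_command(moves=[[[1,0,0,-0.1,0],[1,0,0,-0.25,0],[1,0,0,-0.4,0],[1,0,0,-0.55,0],[1,0,0,-0.6,0],[1,0,0,-0.6,0],[1,0,0,-0.6,0],[1,0,0,-0.6,0]]])

```text
clock: 11.17
eef_pos: [0.5742, 0.199, 0.1998]
tcp_rot: [-0.001, 0.027, 1.0, -0.0]
contact_force: [-0.2, 0.1, -0.2]
width: 0.0852
grasp_force: 0.0
```

```bash
python3 - <<'E'
from h import *
plan((.52,.03,.20,1.58),(.462,-.1435,.16,1.60),(.462,-.1435,.003,1.60))
snap('top','t4');snap('wrist','w7')
a=cv2.imread('pics/t4.png')[150:250,170:270];a=cv2.resize(a,None,fx=4,fy=4,interpolation=cv2.INTER_CUBIC)
b=cv2.resize(cv2.imread('pics/w7.png'),(400,300));b=np.vstack([b,np.zeros((100,400,3),np.uint8)])
cv2.imwrite('pics/m3.png',np.hstack([a,b]))
E
```

```text
t 11.17 pos [0.5742 0.199  0.1998] yaw 1.517 tilt [-0.002 -0.001] w 0.0852 F [-0.2  0.1 -0.2] g 0.0
[ 0.2246 -0.8586 -0.0009 -0.0101]
[ 0.298  -0.8648  0.2    -0.0032]
[ 0.     0.     0.785 -0.   ]
```

View pics/m3.png

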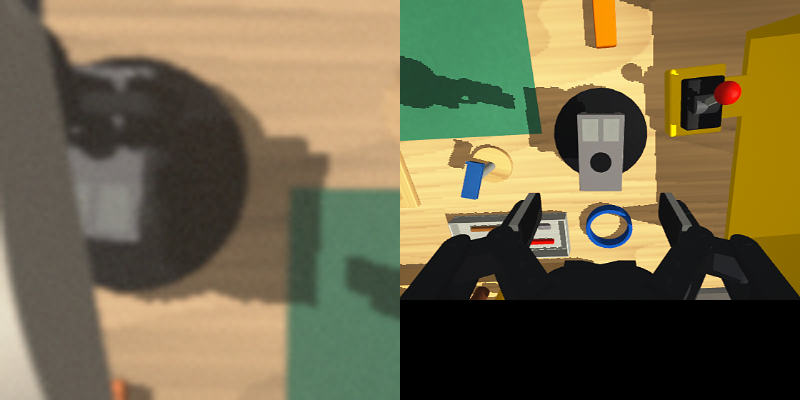

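The hull sits level on the rail; in the wrist view it is at about (600,150), lengthways and centred over the turntable. Next is the turret.

Call:
arm_command(moves=[[[1,0.225,-0.86,0,-0.01],[1,0.225,-0.86,0,-0.01],[1,0.225,-0.86,0,-0.01],[1,0.225,-0.86,0,-0.01],[1,0.225,-0.86,0,-0.01],[1,0.225,-0.86,0,-0.01],[1,0.225,-0.86,0,-0.01],[1,0.225,-0.86,0,-0.01]]])

```text
clock: 11.93
eef_pos: [0.5212, 0.0308, 0.201]
tcp_rot: [-0.0, -0.004, 1.0, 0.0]
contact_force: [0.3, 0.0, 0.0]
width: 0.0852
grasp_force: 0.0
```

Call:
arm_command(moves=[[[1,0.298,-0.865,0.2,-0.003],[1,0.298,-0.865,0.2,-0.003],[1,0.298,-0.865,0.2,-0.003],[1,0.298,-0.865,0.2,-0.003],[1,0.298,-0.865,0.2,-0.003],[1,0.298,-0.865,0.2,-0.003],[1,0.298,-0.865,0.2,-0.003],[1,0.298,-0.865,0.2,-0.003]]])

```text
clock: 12.6
eef_pos: [0.4637, -0.1425, 0.1615]
tcp_rot: [0.0, -0.014, 1.0, 0.0]
contact_force: [0.7, -0.0, -0.5]
width: 0.0852
grasp_force: 0.0
```

```bash
python3 -c "
from h import *
plan((.462,-.1435,.003,1.60))"
```

```text
t 12.6 pos [ 0.4637 -0.1425  0.1615] yaw 1.599 tilt [0. 0.] w 0.0852 F [ 0.7 -0.  -0.5] g 0.0
[ 8.500e-03 -5.000e-03  7.923e-01 -2.000e-04]
```

Call:
arm_command(moves=[[[1,0.0085,-0.005,0.15,0],[1,0.0085,-0.005,0.3,0],[1,0.0085,-0.005,0.45,0],[1,0.0085,-0.005,0.6,0],[1,0.0085,-0.005,0.7,0],[1,0.0085,-0.005,0.79,0],[1,0.0085,-0.005,0.79,0],[1,0.0085,-0.005,0.79,0]]])

```text
clock: 13.27
eef_pos: [0.4613, -0.1431, 0.0031]
tcp_rot: [-0.001, -0.015, 1.0, 0.0]
contact_force: [-0.6, 0.0, 0.6]
width: 0.0854
grasp_force: 0.0
```

Call:
arm_command(moves=[[[0,0,0,0,0],[-0.2,0,0,0,0],[-1,0,0,0,0],[-1,0,0,0,0],[-1,0,0,0,0],[-1,0,0,0,0],[-1,0,0,0,0],[-1,0,0,0,0]]])

```text
clock: 13.93
eef_pos: [0.4618, -0.1447, 0.0047]
tcp_rot: [0.001, -0.014, 1.0, -0.0]
contact_force: [-0.7, 1.0, 10.7]
width: 0.0344
grasp_force: 59.9
```

```bash
python3 -c "
from h import *
plan()"
```

```text
t 13.93 pos [ 0.4618 -0.1447  0.0047] yaw 1.598 tilt [ 0.002 -0.   ] w 0.0344 F [-0.7  1.  10.7] g 59.9
```

Call:
arm_command(moves=[[[-1,0,0,-0.05,0],[-1,0,0,-0.15,0],[-1,0,0,-0.3,0],[-1,0,0,-0.45,0],[-1,0,0,-0.6,0],[-1,0,0,-0.65,0],[-1,0,0,-0.65,0],[-1,0,0,-0.65,0]]])

```text
clock: 14.6
eef_pos: [0.4611, -0.1446, 0.1338]
tcp_rot: [0.001, -0.014, 1.0, -0.0]
contact_force: [0.7, 0.5, -0.5]
width: 0.034
grasp_force: 60.3
```

```bash
python3 -c "
from h import *
plan((.56,-.02,.13,1.43),(.6155,.008,.13,1.33),(.6155,.008,.084,1.33))"
```

```text
t 14.6 pos [ 0.4611 -0.1446  0.1338] yaw 1.598 tilt [ 0.001 -0.   ] w 0.034 F [ 0.7  0.5 -0.5] g 60.3
[-0.5113  0.6092  0.019   0.0268]
[-0.2551  0.1776  0.      0.0159]
[ 0.    0.    0.23 -0.  ]
```

Call:
arm_command(moves=[[[-1,-0.15,0.2,0,0.01],[-1,-0.3,0.4,0,0.02],[-1,-0.511,0.609,0.019,0.0268],[-1,-0.511,0.609,0.019,0.0268],[-1,-0.511,0.609,0.019,0.0268],[-1,-0.511,0.609,0.019,0.0268],[-1,-0.511,0.609,0.019,0.0268],[-1,-0.511,0.609,0.019,0.0268]]])

```text
clock: 15.27
eef_pos: [0.5583, -0.0206, 0.1284]
tcp_rot: [-0.001, 0.071, 0.998, -0.0]
contact_force: [-0.5, -0.3, -1.0]
width: 0.0346
grasp_force: 60.3
```

Call:
arm_command(moves=[[[-1,-0.13,0.09,0,0.008],[-1,-0.255,0.178,0,0.016],[-1,-0.255,0.178,0.05,0.016],[-1,-0.255,0.178,0.1,0.016],[-1,-0.255,0.178,0.15,0.016],[-1,-0.255,0.178,0.18,0.016],[-1,-0.255,0.178,0.18,0.016],[-1,-0.255,0.178,0.18,0.016]]])

```text
clock: 15.93
eef_pos: [0.6143, 0.0076, 0.0931]
tcp_rot: [-0.001, 0.121, 0.993, -0.0]
contact_force: [0.7, 0.7, 0.5]
width: 0.0345
grasp_force: 60.3
```

```bash
python3 -c "
from h import *
snap('scene','s5');snap('wrist','w8')
plan((.6155,.008,.0815,1.33))"
```

```text
t 16.03 pos [0.6153 0.0079 0.094 ] yaw 1.329 tilt [ 0. -0.] w 0.0347 F [-0.2  1.  -0.4] g 60.3
[-0.0006  0.0009  0.0627 -0.0001]
```

Call:
arm_command(moves=[[[-1,0,0,0.02,0],[-1,0,0,0.04,0],[-1,0,0,0.05,0],[-1,0,0,0.06,0],[-1,0,0,0.065,0],[-1,0,0,0.07,0],[-1,0,0,0.07,0],[-1,0,0,0.07,0]]])

```text
clock: 16.7
eef_pos: [0.6154, 0.0082, 0.08]
tcp_rot: [-0.0, 0.12, 0.993, 0.0]
contact_force: [-2.4, 0.4, 3.7]
width: 0.0347
grasp_force: 60.9
```

Call:
arm_command(moves=[[[-1,0,0,0.005,0],[-1,0,0,0.01,0],[-1,0,0,0.015,0],[-1,0,0,0.015,0],[-1,0,0,0.015,0],[-1,0,0,0.015,0],[-1,0,0,0.015,0],[-1,0,0,0.015,0]]])

```text
clock: 17.37
eef_pos: [0.6154, 0.0082, 0.0792]
tcp_rot: [0.0, 0.12, 0.993, 0.0]
contact_force: [-10.8, 0.3, 26.8]
width: 0.0345
grasp_force: 63.7
```

Call:
arm_command(moves=[[[-1,0,0,0.004,0],[-1,0,0,0.008,0],[-1,0,0,0.012,0],[-1,0,0,0.012,0],[-1,0,0,0.012,0],[-1,0,0,0.012,0],[-1,0,0,0.012,0],[-1,0,0,0.012,0]]])

```text
clock: 18.03
eef_pos: [0.6153, 0.0083, 0.0777]
tcp_rot: [0.0, 0.12, 0.993, 0.0]
contact_force: [-14.9, 0.9, 35.5]
width: 0.0343
grasp_force: 66.3
```

Call:
arm_command(moves=[[[-1,0,0,0.004,0],[-1,0,0,0.008,0],[-1,0,0,0.012,0],[-1,0,0,0.015,0],[-1,0,0,0.015,0],[-1,0,0,0.015,0],[-1,0,0,0.015,0],[-1,0,0,0.015,0]]])

```text
clock: 18.7
eef_pos: [0.615, 0.0084, 0.0748]
tcp_rot: [-0.0, 0.12, 0.993, 0.0]
contact_force: [-17.4, 0.8, 38.5]
width: 0.0343
grasp_force: 70.2
```

```bash
python3 - <<'E'
from h import *
plan();snap('scene','s6')
a=cv2.imread('pics/s6.png')
u,v=proj('s6',(.63,.005,.08)).astype(int);print(u,v)
crop('s6',u-40,v-40,u+40,v+35,8,'s6c')
E
```

```text
t 18.7 pos [0.615  0.0084 0.0748] yaw 1.329 tilt [-0.  0.] w 0.0343 F [-17.4   0.8  38.5] g 70.2
279 250
```

```bash
python3 - <<'E'
from h import *
th=-.24;ex=np.array([np.cos(th),np.sin(th),0]);z=np.array([0,0,1.])
for a in(0,10,20):
    r=np.radians(a);X=ex*np.cos(r)+z*np.sin(r);N=z*np.cos(r)-ex*np.sin(r)
    A=np.array([.615,.0084,.0748-.0047+.012])
    print(a,"muzzle",proj('s6',A+X*.058+N*(-.001)).round(1),"bodytopfront",proj('s6',A+X*.02+N*.008).round(1))
g=cv2.cvtColor(cv2.imread('pics/s6.png'),cv2.COLOR_BGR2HSV)
p=g[240:282,258:300]
for r,row in enumerate(p): print(240+r,''.join('.' if (s>90) else '#' if v<70 else 'o' if v<130 else '+' for h,s,v in row))
E
```

```text
0 muzzle [272.2 264.4] bodytopfront [278.3 248.4]
10 muzzle [272.3 260.9] bodytopfront [278.5 246.7]
20 muzzle [272.6 256.8] bodytopfront [278.9 245. ]
240 ..........###o##########################..
241 ..........###o##################o#######..
242 ..........###o##################oo######..
243 ...........##o##o###############oo#####o..
244 ...........##o#oooooooo#########oo#####...
245 ............oo#ooooooooo########oo#####...
246 ............oo#ooooooooooooo####ooo####...
247 ............oo###oooooooooooooo#ooo###....
248 ..............###oooooooooooooo#oo####....
249 ..............###oooooooooooooo#oo###.....
250 ..............####oooooooo##ooo#oo#.......
251 ..............######oooooo###oo#ooo.......
252 ...............o###ooo##oo###oooooo.......
253 ooooooooo........##ooo##o####oo...........
254 .........oooooo...ooo###o####oo...........
255 ...............#.#ooo.....#oooooooooooo...
256 ...............#.ooo......o............+++
257 ...............o#ooo......o...............
258 ................oo+o.....o+...............
259 ................o++.o....o+...............
260 ....
[... 325 characters left out ...]
....................oooo+++...............
268 ....................oooo+++...............
269 ....................oooo+++...............
270 .....................ooo++................
271 .......................++.................
272 ..........................................
273 ..........................................
274 ..........................................
275 ..........................................
276 ..........................................
277 ..........................................
278 ..........................................
279 ..........................................
280 ..........................................
281 ..........................................
```

```bash
python3 - <<'E'
from h import *
th=-.24;ex=np.array([np.cos(th),np.sin(th),0]);z=np.array([0,0,1.])
A=np.array([.6153,.0079,.094-.0047+.012])
print("muzzle",proj('s5',A+ex*.058-z*.001).round(1))
g=cv2.cvtColor(cv2.imread('pics/s5.png'),cv2.COLOR_BGR2HSV)
for r,row in enumerate(g[236:264,258:300]): print(236+r,''.join('.' if (s>90) else '#' if v<70 else 'o' if v<130 else '+' for h,s,v in row))
E
```

```text
muzzle [271.9 258.2]
236 ..........##oo##################oo#####o..
237 ...........#oo##################oo#####o..
238 ...........ooo#oooo#############oo#####...
239 ............ooooooooo###########oo#####...
240 ............ooooooooooooooo#####oo####o...
241 .............oooooooooooooooo##ooo####....
242 .............o#ooooooooooooooooooo###.....
243 .............o###ooooooooooooooooo###.....
244 .............o###ooooooooooooooooo#.......
245 .............o###oooooooo##oooo#ooo.......
246 .............o####ooooooo###ooo.oo........
247 ..............o####oo#ooo###ooo...........
248 ................o##ooo##o###ooo...........
249 ..................ooo###o###oo............
250 .................oooo.##...oo.............
251 .................oooo.....................
252 ................oo+o......................
253 ooooooooo.......oo+o......................
254 .........oooooooo+o.......................
255 ...............oo+o........oooooooooooo...
256 ...............ooo.....................+++
257 ..............oooo........o...............
258 ..............oooooo.....o+...............
259 ...............o....o....o+...............
260 .....................o#oo++...............
261 .....................ooo+++...............
262 .....................ooo+++...............
263 .....................ooo+++...............
```

Call:
arm_command(moves=[[[-1,0,0,0.005,0],[-1,0,0,0.01,0],[-1,0,0,0.015,0],[-1,0,0,0.02,0],[-1,0,0,0.02,0],[-1,0,0,0.02,0],[-1,0,0,0.02,0],[-1,0,0,0.02,0]]])

```text
clock: 19.42
eef_pos: [0.615, 0.0084, 0.0711]
tcp_rot: [-0.0, 0.12, 0.993, 0.0]
contact_force: [-18.3, 1.5, 41.7]
width: 0.0346
grasp_force: 75.9
```

```bash
cat >> h.py <<'E'
def asc(f,x0,y0,x1,y1):
    g=cv2.cvtColor(cv2.imread(f'pics/{f}.png'),cv2.COLOR_BGR2HSV)
    for r,row in enumerate(g[y0:y1,x0:x1]): print(y0+r,''.join('.' if (s>90) else '#' if v<70 else 'o' if v<130 else '+' for h,s,v in row))
E
python3 - <<'E'
from h import *
plan();snap('scene','s7');asc('s7',265,240,300,268)
E
```

```text
t 19.42 pos [0.615  0.0084 0.0711] yaw 1.329 tilt [-0.  0.] w 0.0346 F [-18.3   1.5  41.7] g 75.9
240 ...###o############################
241 ...###o##########################..
242 ...###o##################o#######..
243 ...###o##################oo#####o..
244 ....##o#oooooo###########oo######..
245 ....##o#oooooooo#########oo#####...
246 .....oo#oooooooooo##oo###oo#####...
247 .....oo####ooooooooooooo#ooo####...
248 .....oo####ooooooooooooo#oo####o...
249 .......####ooooooooooooo#oo####....
250 .......######ooooooo#ooo#oo###.....
251 .......######oooooo##ooo#ooo.#.....
252 ........o###oooo#oo##ooo#oo+.......
253 oo.........#ooo##oo###oooooo.......
254 ..oooooo..#oooo#oo###ooo...........
255 ........#.#ooo.....#o.oooooooooo...
256 ........#.ooo......o............+++
257 ........#oooo......o...............
258 ........ooooo.....o+...............
259 ........oo+..o....o+...............
260 ........#o....o#oo++...............
261 ..............oooo++...............
262 ..............ooo+++...............
263 ..............ooo+++...............
264 ..............ooo+++...............
265 ..............ooo+++...............
266 ..............ooo+++...............
267 .............oooo+++...............
```

Call:
arm_command(moves=[[[-1,0,0,0.005,0],[-1,0,0,0.01,0],[-1,0,0,0.015,0],[-1,0,0,0.02,0],[-1,0,0,0.025,0],[-1,0,0,0.025,0],[-1,0,0,0.025,0],[-1,0,0,0.025,0]]])

```text
clock: 20.13
eef_pos: [0.6151, 0.0087, 0.0671]
tcp_rot: [0.0, 0.12, 0.993, 0.0]
contact_force: [-23.0, 2.6, 52.7]
width: 0.0342
grasp_force: 83.9
```

```bash
python3 - <<'E'
from h import *
plan();snap('scene','s8');asc('s8',265,240,300,264)
E
```

```text
t 20.13 pos [0.6151 0.0087 0.0671] yaw 1.329 tilt [0.    0.001] w 0.0342 F [-23.    2.6  52.7] g 83.9
240 ...###o############################
241 ...###o############################
242 ...###o##########################.#
243 ...###o##################o#######..
244 ...###o#####o############oo######..
245 ....##oooooooooo#########oo######..
246 ....##o#oooooooooo#######oo######..
247 .....oo#oooooooooooooooo#oo######..
248 .....oo####ooooooooooooo#oo#####...
249 .....oo####ooooooooooooo#ooo####...
250 .......#####oooooooooooo#ooo###....
251 .......o#####oooooo#oooo#ooo###....
252 ........o###oooooooooooo#ooo##.....
253 oo.........#ooo##ooooooo#ooo.......
254 ..oooooo..#ooo...oo##ooooooo.......
255 ........#.ooo.......oooooooooooo...
256 ........##ooo......o............+++
257 ........#ooo.......o...............
258 ........ooooo......+...............
259 ........oo...o....o+...............
260 ..............o#oo++...............
261 ..............oooo++...............
262 ..............ooo+++...............
263 ..............ooo+++...............
```

Call:
arm_command(moves=[[[-1,0,0,-0.006,0],[-1,0,0,-0.012,0],[-1,0,0,-0.018,0],[-0.24,0,0,-0.018,0],[-0.2,0,0,-0.018,0],[-0.17,0,0,-0.018,0],[-0.14,0,0,-0.018,0],[-0.1,0,0,-0.018,0]]])

```text
clock: 20.85
eef_pos: [0.6156, 0.0082, 0.0661]
tcp_rot: [0.0, 0.12, 0.993, 0.0]
contact_force: [-0.3, 0.1, 1.1]
width: 0.0383
grasp_force: 0.0
```

```bash
python3 - <<'E'
from h import *
plan();snap('scene','s9');asc('s9',265,240,300,264)
th=-.24;ex=np.array([np.cos(th),np.sin(th),0]);z=np.array([0,0,1.]);r=.349;X=ex*np.cos(r)+z*np.sin(r);N=z*np.cos(r)-ex*np.sin(r)
for s in(-.01,-.005,0,.005): print(s,proj('s9',np.array([.6178,.007,.07])+X*(.058+s)+N*.011))
E
```

```text
t 20.85 pos [0.6156 0.0082 0.0661] yaw 1.329 tilt [ 0.001 -0.   ] w 0.0383 F [-0.3  0.1  1.1] g 0.0
240 ..###o#############################
241 ..###o#############################
242 ..###o#############################
243 ..###o############################.
244 ..###o####################o######..
245 ..###o##oooooooo##########oo#####..
246 ...##o##ooooooooooo#######oo#####..
247 ....oo##oooooooooooooooo##oo#####..
248 ....oo#####oooooooooooo+##oo#####..
249 ....oo#####ooooooo+ooooo##oo####o..
250 .....oo####ooooooooooooo##oo####...
251 .......o####oooooooooooo##oo####...
252 .........###oooooooooooo##oo###....
253 oo........#ooo##oooooooo##oo#......
254 ..oooooo..oooo...ooo#ooo##ooo......
255 ........##ooo.......o.ooooo++ooo...
256 ........#ooo.......o............+++
257 ........oooo.......o...............
258 .........oooo......+...............
259 .............o....o+...............
260 ..............o#oo++...............
261 ..............ooo+++...............
262 ..............ooo+++...............
263 ..............ooo+++...............
-0.01 [274.05484137 254.44145418]
-0.005 [273.27844518 255.51357527]
0 [272.49396171 256.59686405]
0.005 [271.70126394 257.69149591]
```

Call:
arm_command(moves=[[[0.1,0,0,0,0],[0.4,0,0,0,0],[0.4,0,0,-0.1,0],[0.4,0,0,-0.25,0],[0.6,0,0,-0.4,0],[0.8,0,0,-0.55,0],[1,0,0,-0.65,0],[1,0,0,-0.7,0]]])

```text
clock: 21.57
eef_pos: [0.6168, 0.0081, 0.209]
tcp_rot: [0.002, 0.12, 0.993, 0.0]
contact_force: [0.7, 0.5, 0.9]
width: 0.0852
grasp_force: 0.0
```

```bash
python3 - <<'E'
from h import *
plan((.57,-.18,.2,1.5),(.523,-.36,.17,1.571),(.523,-.403,.15,1.571),(.523,-.403,.076,1.571))
snap('wrist','w9');
for p in((.6178,.007,.07),(.66,0,.1)):print(proj('w9',p))
E
```

```text
t 21.57 pos [0.6168 0.0081 0.209 ] yaw 1.329 tilt [0.004 0.   ] w 0.0852 F [0.7 0.5 0.9] g 0.0
[ 0.0025 -0.9693  0.0448 -0.0272]
[ 0.1707 -0.9144  0.15   -0.0113]
[ 0.    -0.215  0.1   -0.   ]
[ 0.    0.    0.37 -0.  ]
[278.09177262 200.22234674]
[281.44147724 251.43926729]
```

Call:
arm_command(moves=[[[1,0.0025,-0.2,-0.02,-0.01],[1,0.0025,-0.4,0,-0.02],[1,0.0025,-0.6,0.04,-0.027],[1,0.0025,-0.8,0.04,-0.027],[1,0.0025,-0.97,0.04,-0.027],[1,0.0025,-0.97,0.04,-0.027],[1,0.0025,-0.97,0.04,-0.027],[1,0.0025,-0.97,0.04,-0.027]]])

```text
clock: 22.28
eef_pos: [0.568, -0.1799, 0.1966]
tcp_rot: [-0.001, 0.036, 0.999, 0.0]
contact_force: [-0.3, -0.1, -0.1]
width: 0.0856
grasp_force: 0.0
```

Call:
arm_command(moves=[[[1,0.17,-0.914,0,-0.011],[1,0.17,-0.914,0,-0.011],[1,0.17,-0.914,0,-0.011],[1,0.17,-0.914,0,-0.011],[1,0.17,-0.914,0.05,-0.011],[1,0.17,-0.914,0.05,-0.011],[1,0.17,-0.914,0.05,-0.011],[1,0.17,-0.914,0.05,-0.011]]])

```text
clock: 22.95
eef_pos: [0.522, -0.3583, 0.1874]
tcp_rot: [-0.0, 0.001, 1.0, 0.001]
contact_force: [1.2, -0.5, -0.2]
width: 0.0855
grasp_force: 0.0
```

```bash
python3 - <<'E'
from h import *
plan((.523,-.403,.13,1.571),(.523,-.403,.076,1.571))
snap('wrist','w10');a=cv2.imread('pics/w10.png').astype(int)
u,v=proj('w10',(.523,-.403,.1));print(u,v)
m=((a[:,:,2]>180)&(a[:,:,1]<60)&(a[:,:,0]<60)).astype(np.uint8)
n,l,s,c=cv2.connectedComponentsWithStats(m)
for i in range(1,n):
    if s[i,4]>60:print(s[i],c[i],at('w10',c[i],.1))
E
```

```text
t 22.95 pos [ 0.522  -0.3583  0.1874] yaw 1.569 tilt [-0.001  0.001] w 0.0855 F [ 1.2 -0.5 -0.2] g 0.0
[-0.0054 -0.2236  0.287  -0.0003]
[ 0.    0.    0.27 -0.  ]
226.0527948821352 218.222303802079
[214 207  26  23 447] [226.59731544 218.38478747] [ 0.52314844 -0.40254637  0.1       ]
[526 369  34   3 101] [542.66336634 370.00990099] [ 0.69255904 -0.08361363  0.1       ]
```

Cap confirmed at (0.523, −0.403, 0.100). Grasp it.

Call:
arm_command(moves=[[[1,-0.005,-0.1,0,0],[1,-0.005,-0.222,0.05,0],[1,-0.005,-0.222,0.15,0],[1,-0.005,-0.222,0.28,0],[1,-0.005,-0.222,0.4,0],[1,-0.005,-0.222,0.5,0],[1,-0.005,-0.222,0.555,0],[1,-0.005,-0.222,0.555,0]]])

```text
clock: 23.67
eef_pos: [0.5219, -0.4021, 0.0746]
tcp_rot: [-0.002, 0.0, 1.0, 0.001]
contact_force: [-0.0, 0.7, 1.0]
width: 0.0856
grasp_force: 0.0
```

Call:
arm_command(moves=[[[0,0,0,0,0],[-0.3,0,0,0,0],[-0.4,0,0,0,0],[-1,0,0,0,0],[-1,0,0,0,0],[-1,0,0,0,0],[-1,0,0,0,0],[-1,0,0,0,0]]])

```text
clock: 24.33
eef_pos: [0.5228, -0.4047, 0.078]
tcp_rot: [0.001, 0.001, 1.0, -0.0]
contact_force: [-0.5, 1.5, 5.7]
width: 0.0199
grasp_force: 58.4
```

```bash
python3 - <<'E'
from h import *
plan()
E
```

```text
t 24.33 pos [ 0.5228 -0.4047  0.078 ] yaw 1.568 tilt [ 0.001 -0.001] w 0.0199 F [-0.5  1.5  5.7] g 58.4
```

Call:
arm_command(moves=[[[-1,0,0,-0.03,0],[-1,0,0,-0.1,0],[-1,0,0,-0.2,0],[-1,0,0,-0.35,0],[-1,0,0,-0.5,0],[-1,0,0,-0.62,0],[-1,0,0,-0.65,0],[-1,0,0,-0.65,0]]])

```text
clock: 25.0
eef_pos: [0.5234, -0.4053, 0.2101]
tcp_rot: [0.002, 0.001, 1.0, -0.002]
contact_force: [0.9, 0.0, -1.6]
width: 0.02
grasp_force: 58.7
```

```bash
cat > arc.py <<'E'
from h import *
O=np.array([.677,.048]);xp=np.array([np.cos(.349),-np.sin(.349)]);n=np.array([np.sin(.349),np.cos(.349)])
Q=O-.028*xp-.014*n;L=.089
def G(deg):
    t=np.radians(deg);C=Q+.013*np.array([np.cos(t),np.sin(t)]);g=C+L*np.array([-np.sin(t),np.cos(t)]);return g-[0,.011]
if __name__=="__main__":
    for d in range(0,75,10): print(d,G(d).round(4))
    print("pushed",(G(70)+.026*xp).round(4))
    plan((.57,-.32,.21,1.57),(.645,-.181,.21,1.57),(*[G(0)[0],-.181,G(0)[1]+.004],1.57))
E
python3 arc.py
```

```text
0 [0.6589 0.1224]
10 [0.6432 0.1233]
20 [0.6277 0.1215]
30 [0.6127 0.117 ]
40 [0.5987 0.11  ]
50 [0.5861 0.1006]
60 [0.5753 0.0892]
70 [0.5667 0.0761]
pushed [0.5911 0.0672]
t 25.0 pos [ 0.5234 -0.4053  0.2101] yaw 1.568 tilt [ 0.004 -0.003] w 0.02 F [ 0.9  0.  -1.6] g 58.7
[-2.318e-01  4.270e-01  3.000e-04 -3.000e-04]
[-0.3744  0.6953  0.     -0.    ]
[-6.950e-02  1.000e-04  4.179e-01 -0.000e+00]
```

Call:
arm_command(moves=[[[-1,-0.04,0.07,0,0],[-1,-0.1,0.18,0,0],[-1,-0.17,0.3,0,0],[-1,-0.24,0.43,0,0],[-1,-0.31,0.56,0,0],[-1,-0.37,0.68,0,0],[-1,-0.43,0.79,0,0],[-1,-0.46,0.85,0,0]]])

```text
clock: 25.67
eef_pos: [0.6151, -0.2311, 0.2048]
tcp_rot: [-0.001, 0.001, 1.0, 0.001]
contact_force: [-0.8, -0.1, -1.1]
width: 0.0198
grasp_force: 58.8
```

```bash
python3 - <<'E'
from arc import *
plan((.659,-.181,.21,1.57),(.659,-.181,.13,1.57))
E
```

```text
t 25.67 pos [ 0.6151 -0.2311  0.2048] yaw 1.57 tilt [-0.003  0.002] w 0.0198 F [-0.8 -0.1 -1.1] g 58.8
[-0.2192  0.2506 -0.026  -0.    ]
[ 0.   0.   0.4 -0. ]
```

Call:
arm_command(moves=[[[-1,-0.08,0.1,0,0],[-1,-0.16,0.2,0,0],[-1,-0.219,0.262,0,0],[-1,-0.219,0.262,0.05,0],[-1,-0.219,0.262,0.15,0],[-1,-0.219,0.262,0.25,0],[-1,-0.219,0.262,0.32,0],[-1,-0.219,0.262,0.35,0]]])

```text
clock: 26.33
eef_pos: [0.6567, -0.1824, 0.1334]
tcp_rot: [-0.002, 0.001, 1.0, 0.001]
contact_force: [0.1, 0.8, -2.0]
width: 0.0195
grasp_force: 58.8
```

```bash
python3 - <<'E'
from arc import *
a=G(0)
plan((a[0],-.181,a[1]-.001,1.57))
E
```

```text
t 26.33 pos [ 0.6567 -0.1824  0.1334] yaw 1.568 tilt [-0.005  0.001] w 0.0195 F [ 0.1  0.8 -2. ] g 58.8
[-0.0112  0.007   0.0601 -0.0003]
```

Call:
arm_command(moves=[[[-1,0,0.003,0.01,0],[-1,0,0.003,0.02,0],[-1,0,0.003,0.03,0],[-1,0,0.003,0.04,0],[-1,0,0.003,0.05,0],[-1,0,0.003,0.06,0],[-1,0,0.003,0.06,0],[-1,0,0.003,0.06,0]]])

```text
clock: 27.0
eef_pos: [0.6588, -0.1818, 0.1249]
tcp_rot: [0.0, 0.001, 1.0, -0.0]
contact_force: [-0.3, -0.4, -1.7]
width: 0.02
grasp_force: 58.8
```

Call:
arm_command(moves=[[[-1,0,0.003,0.005,0],[-1,0,0.003,0.01,0],[-1,0,0.003,0.015,0],[-1,0,0.003,0.02,0],[-1,0,0.003,0.02,0],[-1,0,0.003,0.02,0],[-1,0,0.003,0.02,0],[-1,0,0.003,0.02,0]]])

```text
clock: 27.67
eef_pos: [0.6589, -0.1812, 0.121]
tcp_rot: [0.0, 0.001, 1.0, -0.0]
contact_force: [-0.5, -0.9, 0.2]
width: 0.0198
grasp_force: 59.2
```

Call:
arm_command(moves=[[[-1,0.02,0,0.004,0],[-1,0.04,0,0.006,0],[-1,0.06,0,0.008,0],[-1,0.08,0,0.01,0],[-1,0.1,0,0.011,0],[-1,0.12,0,0.014,0],[-1,0.14,0,0.016,0],[-1,0.156,0,0.018,0]]])

```text
clock: 28.33
eef_pos: [0.63, -0.1815, 0.1194]
tcp_rot: [0.003, 0.001, 1.0, -0.001]
contact_force: [4.4, 0.2, 3.9]
width: 0.0204
grasp_force: 61.3
```

```bash
python3 - <<'E'
from arc import *
plan();snap('scene','s10')
for a in(0,10,20,30):
    t=np.radians(a);p=np.array(sense()['eef_pos']);A=np.array([p[0],p[1],p[2]+.011]);d=np.array([np.sin(t),0,-np.cos(t)])
    print(a,"base",proj('s10',A+.089*d).round(1),"bandmid",proj('s10',A+.055*d).round(1))
u,v=proj('s10',(.65,-.181,.07)).astype(int)
g=cv2.cvtColor(cv2.imread('pics/s10.png'),cv2.COLOR_BGR2HSV)
for r in range(v-34,v+28,2): print(r,u-25,''.join('R' if ((h<8 or h>172) and s>170) else '.' if s>90 else '#' if w<70 else 'o' if w<130 else '+' for h,s,w in g[r,u-25:u+25]))
E
```

```text
t 28.33 pos [ 0.63   -0.1815  0.1194] yaw 1.568 tilt [ 0.006 -0.001] w 0.0204 F [4.4 0.2 3.9] g 61.3
0 base [194.8 256.4] bandmid [192.7 245.8]
10 base [193.1 261.3] bandmid [191.6 248.8]
20 base [191.1 265.3] bandmid [190.4 251.2]
30 base [189.1 268.4] bandmid [189.1 252.9]
220 165 ...........#########.....+.##############.........
222 165 ............##++o###.....oo#########..............
224 165 .............##oo#.RRRRRRRR.ooo######.............
226 165 .............##oo#.RRRRRRRR.oooo#####.............
228 165 ..............#oo##RRRRRRRRR#ooo#####.............
230 165 ...............#oo#RRRRRRRRR.ooo####..............
232 165 ................+o#RRRRRRRRRR#ooo##...............
234 165 .................+o.RRRRRRRRR.oo+o................
236 165 ..................o#oo.....++++o++o...............
238 165 ................oooooo+++++++++++++o..............
240 165 ................oooo++++++++++++++oo..............
242 165 ................o#oo++++++++++++++oo..............
244 165 .................##oooooooo+++++++oo..ooo.........
246 165 ................o##oooooooo++++++++.+++++o.......
[... 304 characters left out ...]
 .................RRRRRRRRRRRRRRRRRRR.++...........
260 165 ..................RRRRRRRRRRRRRRRR.+++............
262 165 ..................#...RRRRRRRR..++ooo+............
264 165 ..................o##oooooooo+++++++++............
266 165 ..................o##ooooooo+++++++++.............
268 165 ...................o#oooooooo++++++++.............
270 165 ...................oooooooooooo+++++..............
272 165 ...................ooooooo++++++++++..............
274 165 ..................++++++++++++++++++..............
276 165 ...................ooooooooooooo+++...............
278 165 ................................oo+...............
280 165 ..................................................
```

Call:
arm_command(moves=[[[-1,0.025,0,0.006,0],[-1,0.05,0,0.014,0],[-1,0.075,0,0.023,0],[-1,0.1,0,0.034,0],[-1,0.122,0,0.045,0],[-1,0.145,0,0.058,0],[-1,0.162,0,0.07,0],[-1,0.179,0,0.08,0]]])

```text
clock: 29.05
eef_pos: [0.5928, -0.1815, 0.1029]
tcp_rot: [0.002, 0.001, 1.0, -0.001]
contact_force: [0.2, 1.1, 8.9]
width: 0.0203
grasp_force: 63.2
```

Call:
arm_command(moves=[[[-1,0,0,0,0],[-1,0.016,0,0.012,0],[-1,0.031,0,0.025,0],[-1,0.045,0,0.038,0],[-1,0.06,0,0.052,0],[-1,0.073,0,0.067,0],[-1,0.086,0,0.082,0],[-1,0.086,0,0.082,0]]])

```text
clock: 29.72
eef_pos: [0.5746, -0.1812, 0.0852]
tcp_rot: [0.001, 0.001, 1.0, -0.0]
contact_force: [0.6, -1.2, 4.5]
width: 0.02
grasp_force: 64.2
```

```bash
python3 - <<'E'
from arc import *
plan();print(G(60))
E
```

```text
t 29.72 pos [ 0.5746 -0.1812  0.0852] yaw 1.568 tilt [ 0.001 -0.001] w 0.02 F [ 0.6 -1.2  4.5] g 64.2
[0.5753243  0.08917715]
```

Call:
arm_command(moves=[[[-1,0.008,0,0.01,0],[-1,0.016,0,0.02,0],[-1,0.024,0,0.03,0],[-1,0.032,0,0.038,0],[-1,0.04,0,0.045,0],[-1,0.04,0,0.045,0],[-1,0.04,0,0.045,0],[-1,0.04,0,0.045,0]]])

```text
clock: 30.38
eef_pos: [0.5673, -0.1811, 0.0762]
tcp_rot: [0.001, 0.001, 1.0, -0.0]
contact_force: [3.8, -1.4, 1.6]
width: 0.0199
grasp_force: 64.6
```

```bash
python3 - <<'E'
from arc import *
plan();snap('scene','s11');p=np.array(sense()['eef_pos'])
for a in(50,60,70,80):
    t=np.radians(a);A=np.array([p[0],p[1],p[2]+.011]);d=np.array([np.sin(t),0,-np.cos(t)]);N=np.array([np.cos(t),0,np.sin(t)])
    print(a,"base top edge",proj('s11',A+.089*d+.02*N).round(1),"bottom edge",proj('s11',A+.089*d-.02*N).round(1),'band edges top',proj('s11',A+.045*d+.02*N).round(1))
print("trough O",proj('s11',(.677,-.181,.048)))
u,v=proj('s11',(.65,-.181,.07)).astype(int)
g=cv2.cvtColor(cv2.imread('pics/s11.png'),cv2.COLOR_BGR2HSV)
for r in range(v-34,v+42,2): print(r,u-25,''.join('R' if ((h<8 or h>172) and s>170) else '.' if s>90 else '#' if w<70 else 'o' if w<130 else '+' for h,s,w in g[r,u-25:u+25]))
E
```

```text
t 30.38 pos [ 0.5673 -0.1811  0.0762] yaw 1.568 tilt [ 0.001 -0.   ] w 0.0199 F [ 3.8 -1.4  1.6] g 64.6
50 base top edge [192.6 261.7] bottom edge [197.2 262.1] band edges top [194.6 241.4]
60 base top edge [191.  259.3] bottom edge [195.4 262.9] band edges top [193.9 239.3]
70 base top edge [189.6 255.6] bottom edge [193.6 262.5] band edges top [193.3 236.5]
80 base top edge [188.4 250.7] bottom edge [191.9 260.8] band edges top [192.9 233.3]
trough O [189.20946918 271.19932135]
220 165 ........................##oo.RRRRRRRR.ooo#####....
222 165 ........................##ooRRRRRRRRRRooo#####....
224 165 ........................###oRRRRRRRRRR.ooo###.....
226 165 .......................o..ooooooo+o..R#ooo##......
228 165 ......................+.oooo+++++++++oo#ooo.......
230 165 .....................+.#ooooo+++++++++++o.........
232 165 .....................o.#oooo+++++++++++++o........
234 165 ....................o.o#oooo++++++++++++o.........
236 165 ...................o...RRRRRRRR...++++++o.........
238 165 ....................#RRRRRRRRRRRRRRRRRR.o.........
240 165 .................
[... 926 characters left out ...]
 ...................+++++++++++++++++..............
274 165 ..................++++++++++++++++++..............
276 165 ...................ooooooooooooo+++...............
278 165 ................................oo+...............
280 165 ..................................................
282 165 ..................................................
284 165 ..................................................
286 165 ..................................................
288 165 ..................................................
290 165 ..................................................
292 165 ..................................................
294 165 ..................................................
```

Call:
arm_command(moves=[[[-1,0.003,0,0.01,0],[-1,0.006,0,0.02,0],[-1,0.009,0,0.03,0],[-1,0.01,0,0.035,0],[-1,0.01,0,0.035,0],[-1,0.01,0,0.035,0],[-1,0.01,0,0.035,0],[-1,0.01,0,0.035,0]]])

```text
clock: 31.1
eef_pos: [0.5634, -0.1808, 0.0686]
tcp_rot: [-0.001, 0.001, 1.0, 0.0]
contact_force: [-2.2, -0.6, 4.9]
width: 0.0204
grasp_force: 66.1
```

```bash
cat > chk.py <<'E'
from arc import *
import sys
f=sys.argv[1];plan();snap('scene',f)
g=cv2.cvtColor(cv2.imread(f'pics/{f}.png'),cv2.COLOR_BGR2HSV)
for r in range(246,280,1): print(r,''.join('R' if ((h<8 or h>172) and s>170) else '.' if s>90 else '#' if w<70 else 'o' if w<130 else '+' for h,s,w in g[r,178:212]))
E
python3 chk.py s12
```

```text
t 31.1 pos [ 0.5634 -0.1808  0.0686] yaw 1.568 tilt [-0.002  0.   ] w 0.0204 F [-2.2 -0.6  4.9] g 66.1
246 ........RRRRRRRRRRRRRRRRRR.+......
247 ..#...#RRRRRRRRRRRRRRRRRRR.+......
248 ..#####RRRRR..RRRRRRRRRRRR.+......
249 .......R.ooo+++++...RRRRRR++......
250 .......#oooo+++++++++..RRR++oooooo
251 .......#oooo+++++++++++...+.......
252 .......oooo++++++++++++++.+.......
253 ......ooooo+++++++++++++o++.......
254 ......ooooo+++++++++++++++........
255 ......ooooo+++++++++++++++........
256 ......ooooo+++++++++++++++........
257 ......ooooooo+++++++++++++........
258 ......#########oo+++++++++........
259 ......#############ooo+++.........
260 .......###############oo+.........
261 ........o##############o+.........
262 ........ooooo#########o++.........
263 ........+o+ooooooooooo+++.........
264 .......o+++++++++ooo+++++.........
265 .......+++++++++++++++++..........
266 .......+++++++++++++++++..........
267 .......+++++++++++++++++..........
268 ......o+++++++++++++++++..........
269 ......o+++++++++++++++++..........
270 ......+++++++++++++++++...........
271 ......+++++++++++++++++...........
272 ......+++++++++++++++++...........
273 .....o+++++++++++++++++...........
274 .....++++++++++++++++++...........
275 .....o++++++++++++++++............
276 ......ooooooooooooo+++............
277 ......ooooooooooooooo+............
278 ...................oo+............
279 ..................................
```

Call:
arm_command(moves=[[[-1,-0.02,0,0.007,0],[-1,-0.04,0,0.014,0],[-1,-0.06,0,0.021,0],[-1,-0.08,0,0.028,0],[-1,-0.1,0,0.035,0],[-1,-0.1,0,0.035,0],[-1,-0.1,0,0.035,0],[-1,-0.1,0,0.035,0]]])

```text
clock: 31.82
eef_pos: [0.585, -0.181, 0.0619]
tcp_rot: [0.001, 0.001, 1.0, -0.0]
contact_force: [3.7, -0.8, 1.8]
width: 0.0199
grasp_force: 65.8
```

```bash
python3 chk.py s13
```

```text
t 31.82 pos [ 0.585  -0.181   0.0619] yaw 1.568 tilt [ 0.001 -0.   ] w 0.0199 F [ 3.7 -0.8  1.8] g 65.8
246 ......#.RRRRRRRRRRRRR.++++++o.....
247 ..#...#RRRRRRRRRRRRRRRRR.+++......
248 ..####.RRRRRRRRRRRRRRRRRR.++......
249 .......RRRRRRRRRRRRRRRRRR.++......
250 .......RRRRRRRRRRRRRRRRRR.++oooooo
251 ......RRRRRRRRRRRRRRRRRRR.+.......
252 ......RRRRRRRRRRRRRRRRRRR.+.......
253 ......RRRRRRRRRRRRRRRRRRR.+.......
254 ......RRRRRRRRRRRRRRRRRRR+........
255 ......RRRRRRRRRRRRRRRRRRR+........
256 .....RRRRRRRRRRRRRRRRRRR.+........
257 .....RRRRRRRRRRRRRRRRRRR.+........
258 .....RRRR.R.RRRRRRRRRRRR.+........
259 .......ooo+++++....RRRRR..........
260 .....#oooo+++++++++..RRR+.........
261 .....#oooo++++++++++++.R+.........
262 .....oooo++++++++++++++.+.........
263 ....ooooo++++++++++++++++.........
264 ....ooooo++++++++++++++++.........
265 ....#oooo+++++++++++++++..........
266 ....#ooo++++++++++++++o+..........
267 ....oooooo++++++++++++++..........
268 ...o#######ooo++++++++++..........
269 ....############ooo+++++..........
270 .....###############oo+...........
271 ......oo#############o+...........
272 ......oooooo######ooo++...........
273 .....o++++oooooooo+++++...........
274 .....++++++++++++++++++...........
275 .....o++++++++++++++++............
276 ......ooooooooooooo+++............
277 ......oooooooooooooo++............
278 ...................oo+............
279 ..................................
```

Call:
arm_command(moves=[[[-1,-0.008,0,0.003,0],[-1,-0.016,0,0.006,0],[-1,-0.025,0,0.009,0],[-1,-0.03,0,0.011,0],[-1,-0.03,0,0.011,0],[-1,-0.03,0,0.011,0],[-1,-0.03,0,0.011,0],[-1,-0.03,0,0.011,0]]])

```text
clock: 32.53
eef_pos: [0.5896, -0.1809, 0.0595]
tcp_rot: [-0.001, 0.001, 1.0, 0.0]
contact_force: [-4.3, -1.1, 6.0]
width: 0.0201
grasp_force: 66.3
```

```bash
python3 - <<'E'
from arc import *
plan();snap('scene','s14')
g=cv2.cvtColor(cv2.imread('pics/s14.png'),cv2.COLOR_BGR2HSV)
for r in range(256,280,1): print(r,''.join('R' if ((h<8 or h>172) and s>170) else '.' if s>90 else '#' if w<70 else 'o' if w<130 else '+' for h,s,w in g[r,178:212]))
for a in(60,65,70):
    t=np.radians(a);d=np.array([np.sin(t),0,-np.cos(t)]);N=np.array([np.cos(t),0,np.sin(t)])
    C=np.array([.677,-.181,.048])
    print(a,[proj('s14',C+.02*N).round(1),proj('s14',C-.02*N).round(1)],"capend",proj('s14',C-.1*d).round(1),"bandlow?",proj('s14',C-.02*d+.02*N))
for r in range(210,236,2): print(r,''.join('R' if ((h<8 or h>172) and s>170) else '.' if s>90 else '#' if w<70 else 'o' if w<130 else '+' for h,s,w in g[r,178:222]))
E
```

```text
t 32.53 pos [ 0.5896 -0.1809  0.0595] yaw 1.568 tilt [-0.002  0.   ] w 0.0201 F [-4.3 -1.1  6. ] g 66.3
256 .....RRRRRRRRRRRRRRRRRRR.+........
257 .....RRRRRRRRRRRRRRRRRRR.+........
258 .....RRRRRRRRRRRRRRRRRRR.+........
259 .....RRRRRRRRRRRRRRRRRRR..........
260 .....RRRRRRRRRRRRRRRRRRR+.........
261 .........++++.....RRRRRR+.........
262 .....ooooo++++++++..RRR.+.........
263 ....ooooo++++++++++++.R.+.........
264 ....ooooo+++++++++++++..+.........
265 ....#oooo+++++++++++++++..........
266 ....#oooo+++++++++++++o+..........
267 ....oooo++++++++++++++++..........
268 ...ooooo++++++++++++++++..........
269 ...oooooo+++++++++++++++..........
270 ...##ooooooo+++++++++o+...........
271 ...###########ooo++++o+...........
272 ....##############ooo++...........
273 .....oooo###########o++...........
274 .....oooooooooooooooo++...........
275 .....o++o+++o+++++++++............
276 ......ooooooooooooo+++............
277 ......ooooooooooooooo+............
278 ...................oo+............
279 ..................................
60 [array([186.8, 269.5]), array([191.5, 272.8])] capend [19
[... 200 characters left out ...]
.4])] capend [197.4 228.4] bandlow? [188.87391915 258.82023948]
210 ###############################....#########
212 #...##########################.....##o######
214 ###..########################......o########
216 #############################......########.
218 ##############.....###########....########..
220 ###############.....#####################...
222 ###############.....####################....
224 ################......################......
226 .......##########o....###############.......
228 ........####o#.RRRRRRR.#########.##.........
230 .........##oo#RRRRRRRRR##o#####.............
232 ........o##oo#RRRRRRRRR#oo#####o............
234 .......o.###o#RRRRRRRRRRooo#####............
```

Call:
arm_command(moves=[[[-1,0,0,-0.003,0],[-0.53,0,0,-0.003,0],[-0.5,0,0,-0.003,0],[-0.46,0,0,-0.003,0],[-0.42,0,0,-0.003,0],[-0.35,0,0,-0.003,0],[-0.25,0,0,-0.003,0],[-0.1,0,0,-0.003,0]]])

```text
clock: 33.25
eef_pos: [0.5905, -0.1809, 0.0602]
tcp_rot: [-0.0, 0.001, 1.0, 0.0]
contact_force: [1.1, -0.2, -0.7]
width: 0.0385
grasp_force: 0.0
```

Call:
arm_command(moves=[[[0.2,0,0,0,0],[0.4,0,0,0,0],[0.4,0,0,-0.1,0],[0.4,0,0,-0.25,0],[0.6,0,0,-0.45,0],[0.8,0,0,-0.6,0],[1,0.1,0.1,-0.75,0],[1,0.2,0.2,-0.85,0]]])

```text
clock: 33.92
eef_pos: [0.5517, -0.1413, 0.2332]
tcp_rot: [0.002, 0.002, 1.0, -0.0]
contact_force: [1.2, 1.3, 0.1]
width: 0.0858
grasp_force: 0.0
```

```bash
python3 - <<'E'
from h import *
plan();snap('scene','s15');snap('wrist','w11');snap('top','t11')
u,v=proj('s15',(.65,-.09,.07)).astype(int);print(u,v)
a=cv2.imread('pics/s15.png')[205:290,165:310];a=cv2.resize(a,(800,469),interpolation=cv2.INTER_CUBIC)[:300]
a=cv2.resize(cv2.imread('pics/s15.png')[208:288,160:300],(525,300),interpolation=cv2.INTER_CUBIC)
w=cv2.imread('pics/w11.png')
b=cv2.resize(w[150:300,150:430],(560,300),interpolation=cv2.INTER_CUBIC)
c=cv2.resize(cv2.imread('pics/t11.png')[130:210,270:370],(240,300))
cv2.imwrite('pics/m4.png',np.vstack([np.hstack([a,np.zeros((300,275,3),np.uint8)]),np.hstack([b,c])]))
E
```

```text
t 33.92 pos [ 0.5517 -0.1413  0.2332] yaw 1.567 tilt [ 0.004 -0.001] w 0.0858 F [1.2 1.3 0.1] g 0.0
233 257
```

View pics/m4.png

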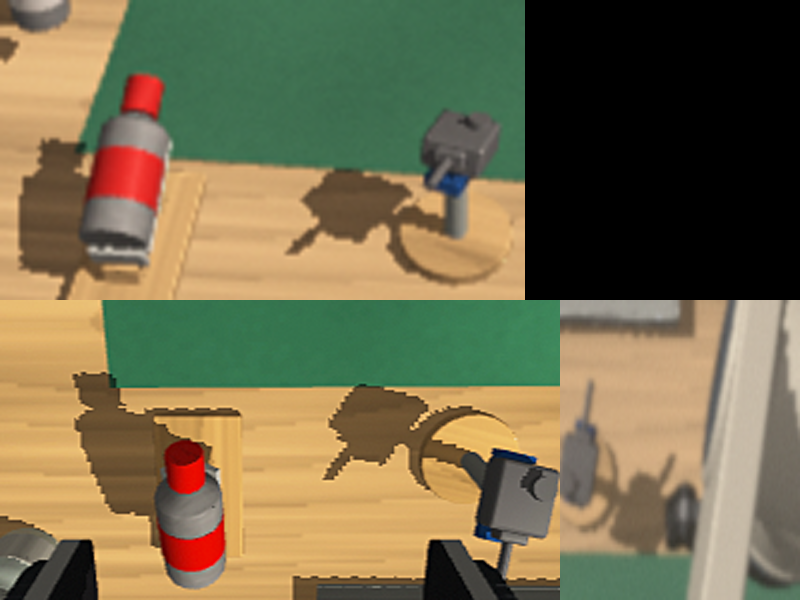

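The bottle lies in the V with its cap raised (cap at (185,460)), and the turret is on the blue pad (body at about (478–557,458–540)). I'll compare with projected seated poses.

```bash
python3 - <<'E'
from h import *
th=-.24;r=np.radians(20);ex=np.array([np.cos(th),np.sin(th),0]);z=np.array([0,0,1.]);X=ex*np.cos(r)+z*np.sin(r);N=z*np.cos(r)-ex*np.sin(r);Y=np.cross(N,X)
P0=np.array([.6178,.007,.07])
W=lambda p:((proj('w11',p)-[150,150]+.5)*2-.5+[0,300]).round()
S=lambda p:((proj('s15',p)-[160,208]+.5)*3.75-.5).round()
for n,x in dict(nearR=(-20,-18,20),nearL=(-20,18,20),farR=(20,-18,20),farL=(20,18,20),muz=(58,0,11),botfarR=(20,-18,0)).items():
    p=P0+(X*x[0]+Y*x[1]+N*x[2])/1000;print(n,W(p),S(p))
C=np.array([.677,-.181,.048]);d=np.array([np.cos(r),0,-np.sin(r)]);n=np.array([np.sin(r),0,np.cos(r)])
print("cap end",W(C-.1*d),S(C-.1*d),"base top",W(C+.02*n),S(C+.02*n))
for y in(.01,.02):print(S(C-.09*d+[0,0,y]))
E
```

```text
nearR [499. 458.] [438. 104.]
nearL [560. 472.] [497. 118.]
farR [484. 529.] [416. 132.]
farL [545. 542.] [477. 147.]
muz [492. 598.] [423. 184.]
botfarR [468. 523.] [413. 163.]
cap end [181. 450.] [142.  78.] base top [192. 589.] [103. 226.]
[137.  81.]
[134.  69.]
```

```bash
python3 - <<'E'
from h import *
obs=[]
for f in('w1','w7','top0','scene0'):
    a=cv2.imread(f'pics/{f}.png').astype(int);m=((a[:,:,2]>130)&(a[:,:,1]<70)&(a[:,:,0]<70)).astype(np.uint8)
    n,l,s,c=cv2.connectedComponentsWithStats(m);e=proj(f,(.5103,.3456,.1008))
    i=min((i for i in range(1,n) if s[i,4]>20),key=lambda i:np.linalg.norm(c[i]-e));print(f,s[i],c[i],e);x,y,w,h=s[i][:4];obs.append((f,np.array([x+(w-1)/2,y+(h-1)/2])))
print(tri(*obs),tri(*obs[:2]))
p=tri(*obs)[0]
plan((.53,-.0,.25,1.57),(.47,.18,.25,1.57),(p[0]-.075,p[1]-.001,.22,1.57),(p[0]-.075,p[1]-.001,.085,1.57))
E
```

```text
w1 [396 197  21  24 382] [405.7539267  208.89790576] [402.70681392 206.61299558]
w7 [449 113  29  34 724] [462.65883978 129.93922652] [456.33760252 128.98323615]
top0 [128 210   6  10  42] [130.71428571 214.35714286] [130.77453195 215.32831324]
scene0 [435 209   8  10  65] [438.56923077 213.01538462] [435.93326892 214.23326275]
(array([0.5114866 , 0.34801863, 0.1041021 ]), [array([0.2, 0. ]), array([-1.4,  1.1]), array([-1.3,  0.2]), array([-1. ,  0.1])]) (array([0.51022241, 0.3463989 , 0.10797232]), [array([0.2, 0.1]), array([-0.3, -0.2])])
t 34.07 pos [ 0.5507 -0.1402  0.2324] yaw 1.569 tilt [ 0.003 -0.001] w 0.0855 F [-0.1  0.  -1.1] g 0.0
[ 1.047e-01  7.008e-01 -8.800e-02 -1.000e-04]
[ 0.3007  0.8998  0.     -0.    ]
[ 0.1682  0.835   0.15   -0.    ]
[ 0.     0.     0.675 -0.   ]
```

Call:
arm_command(moves=[[[1,0.105,0.2,-0.09,0],[0,0.105,0.4,-0.09,0],[-1,0.105,0.6,-0.09,0],[-1,0.105,0.7,-0.09,0],[-1,0.105,0.7,-0.09,0],[-1,0.105,0.7,-0.09,0],[-1,0.105,0.7,-0.09,0],[-1,0.105,0.7,-0.09,0]]])

```text
clock: 34.73
eef_pos: [0.5302, -0.0019, 0.2477]
tcp_rot: [-0.0, 0.002, 1.0, -0.0]
contact_force: [0.6, -0.3, 1.4]
width: 0.0007
grasp_force: 0.0
```

Call:
arm_command(moves=[[[-1,0.3,0.9,0,0],[-1,0.3,0.9,0,0],[-1,0.3,0.9,0,0],[-1,0.3,0.9,0,0],[-1,0.3,0.9,0,0],[-1,0.3,0.9,0,0],[-1,0.3,0.9,0,0],[-1,0.3,0.9,0,0]]])

```text
clock: 35.4
eef_pos: [0.471, 0.1783, 0.2481]
tcp_rot: [-0.0, 0.002, 1.0, -0.0]
contact_force: [0.6, -0.0, -0.7]
width: -0.0001
grasp_force: 0.0
```

Call:
arm_command(moves=[[[-1,0.168,0.82,0.15,0],[-1,0.168,0.82,0.15,0],[-1,0.168,0.82,0.15,0],[-1,0.168,0.82,0.15,0],[-1,0.168,0.82,0.15,0],[-1,0.168,0.82,0.15,0],[-1,0.168,0.82,0.15,0],[-1,0.168,0.82,0.15,0]]])

```text
clock: 36.07
eef_pos: [0.4382, 0.3417, 0.2183]
tcp_rot: [0.0, 0.002, 1.0, -0.0]
contact_force: [0.7, -0.4, 0.1]
width: -0.0004
grasp_force: 0.0
```

```bash
python3 - <<'E'
from h import *
plan((.435,.346,.088,1.57),(.545,.346,.088,1.57))
E
```

```text
t 36.07 pos [0.4382 0.3417 0.2183] yaw 1.566 tilt [ 0.    -0.001] w -0.0004 F [ 0.7 -0.4  0.1] g 0.0
[ 1.610e-02  2.160e-02  6.517e-01 -6.000e-04]
[-5.5e-01  4.0e-04  0.0e+00 -0.0e+00]
```

Call:
arm_command(moves=[[[-1,0.016,0.02,0.15,0],[-1,0.016,0.02,0.3,0],[-1,0.016,0.02,0.45,0],[-1,0.016,0.02,0.6,0],[-1,0.016,0.02,0.65,0],[-1,0.016,0.02,0.65,0],[-1,0.016,0.02,0.65,0],[-1,0.016,0.02,0.65,0]]])

```text
clock: 36.73
eef_pos: [0.4356, 0.3477, 0.0901]
tcp_rot: [0.001, 0.002, 1.0, 0.001]
contact_force: [-0.6, -0.6, 0.9]
width: -0.0
grasp_force: 0.0
```

Call:
arm_command(moves=[[[-1,-0.07,0,0,0],[-1,-0.14,0,0,0],[-1,-0.2,0,0,0],[-1,-0.26,0,0,0],[-1,-0.32,0,0,0],[-1,-0.38,0,0,0],[-1,-0.44,0,0,0],[-1,-0.48,0,0,0]]])

```text
clock: 37.4
eef_pos: [0.5316, 0.3471, 0.088]
tcp_rot: [-0.0, 0.002, 1.0, -0.0]
contact_force: [-4.9, 0.5, 0.4]
width: 0.0002
grasp_force: 5.3
```

```bash
python3 - <<'E'
from h import *
plan((.555,.346,.088,1.57))
E
```

```text
t 37.4 pos [0.5316 0.3471 0.088 ] yaw 1.568 tilt [-0. -0.] w 0.0002 F [-4.9  0.5  0.4] g 5.3
[-0.1168 -0.0052 -0.     -0.0004]
```

Pushing the lever (−5 N). Continue until it stops.

Call:
arm_command(moves=[[[-1,-0.02,0,0,0],[-1,-0.04,0,0,0],[-1,-0.06,0,0,0],[-1,-0.075,0,0,0],[-1,-0.075,0,0,0],[-1,-0.075,0,0,0],[-1,-0.075,0,0,0],[-1,-0.075,0,0,0]]])

```text
clock: 38.07
eef_pos: [0.5326, 0.3467, 0.0875]
tcp_rot: [-0.012, 0.002, 1.0, -0.002]
contact_force: [-53.3, 6.5, 32.7]
width: -0.0001
grasp_force: 26.9
```

```bash
python3 - <<'E'
from h import *
plan();snap('scene','s16')
for f in('scene0','s16'):
    a=cv2.imread(f'pics/{f}.png').astype(int);m=((a[:,:,2]>130)&(a[:,:,1]<70)&(a[:,:,0]<70)).astype(np.uint8)
    n,l,s,c=cv2.connectedComponentsWithStats(m)
    print([(s[i,:4],c[i].round(1)) for i in range(1,n) if s[i,4]>30 and c[i][0]>420])
for x in(.5115,.56,.565,.57):print(x,proj('s16',(x,.348,.102)))
E
```

```text
t 38.07 pos [0.5326 0.3467 0.0875] yaw 1.567 tilt [-0.024 -0.005] w -0.0001 F [-53.3   6.5  32.7] g 26.9
[(array([435, 209,   8,  10], dtype=int32), array([438.6, 213. ]))]
[(array([439, 224,   9,  11], dtype=int32), array([443. , 228.5]))]
0.5115 [437.26632913 214.26309486]
0.56 [441.52677755 229.52040904]
0.565 [441.98527889 231.1623721 ]
0.57 [442.44755762 232.81786258]
```

Call:
arm_command(moves=[[[-1,0.06,0,0,0],[-1,0.12,0,0,0],[-1,0.25,0,0,0],[-1,0.4,0,0,0],[-1,0.5,0,-0.1,0],[-1,0.5,0,-0.3,0],[-1,0.5,0,-0.5,0],[-1,0.5,0,-0.6,0]]])

```text
clock: 38.78
eef_pos: [0.4468, 0.3486, 0.2128]
tcp_rot: [0.002, 0.001, 1.0, 0.002]
contact_force: [0.9, 1.2, 0.2]
width: 0.0001
grasp_force: 0.0
```

```bash
python3 - <<'E'
from h import *
plan();snap('scene','s17');snap('wrist','w17');O=[]
for f in('s17','w17'):
    a=cv2.imread(f'pics/{f}.png').astype(int);m=((a[:,:,2]>130)&(a[:,:,1]<70)&(a[:,:,0]<70)).astype(np.uint8)
    n,l,s,c=cv2.connectedComponentsWithStats(m);e=proj(f,(.562,.348,.102))
    i=min((i for i in range(1,n) if s[i,4]>20),key=lambda i:np.linalg.norm(c[i]-e));x,y,w,h=s[i][:4];print(f,s[i],e);O.append((f,np.array([x+(w-1)/2,y+(h-1)/2])))
print(tri(*O),[at(*o,.1) for o in O])
d=cv2.absdiff(cv2.imread('pics/s15.png'),cv2.imread('pics/s17.png'))
print("turret/bottle region change",d[225:270,265:305].mean(),d[225:280,175:210].mean())
E
```

```text
t 38.78 pos [0.4468 0.3486 0.2128] yaw 1.569 tilt [0.005 0.003] w 0.0001 F [0.9 1.2 0.2] g 0.0
s17 [439 223   9  12  76] [441.70972777 230.17558161]
w17 [160 125  15   3  30] [277.20989444 307.60502472]
(array([0.42863122, 0.31525779, 0.05252345]), [array([-30.7, -22.9]), array([79. , 48.4])]) [array([0.55441567, 0.3526691 , 0.1       ]), array([0.37607752, 0.25491282, 0.1       ])]
turret/bottle region change 1.2166666666666666 1.2978354978354978
```

```bash
python3 - <<'E'
from h import *
print(at('scene0',(438.5,213.5),.1),at('s17',(443,228.5),.1))
a=cv2.imread('pics/s17.png')
g=cv2.cvtColor(a,cv2.COLOR_BGR2HSV);b=cv2.cvtColor(cv2.imread('pics/scene0.png'),cv2.COLOR_BGR2HSV)
for q,y0 in((b,202),(g,217)):
    m=((q[:,:,0]<10)|(q[:,:,0]>170))&(q[:,:,1]>150)&(q[:,:,2]>40);ys,xs=np.nonzero(m[y0:y0+25,425:455]);print(ys.min()+y0,ys.max()+y0,xs.min()+425,xs.max()+425,ys.mean()+y0)
E
```

```text
[0.50641572 0.35212277 0.1       ] [0.55441567 0.3526691  0.1       ]
208 219 431 442 213.49579831932772
223 235 435 447 228.75757575757575
```

Call:
arm_command(moves=[[[-1,0,-0.2,-0.1,0],[-1,0.2,-0.4,-0.2,0],[-1,0.3,-0.6,-0.2,0],[-1,0.3,-0.8,-0.2,0],[-1,0.3,-0.9,-0.2,0],[-1,0.3,-0.9,-0.2,0],[-1,0.3,-0.9,-0.2,0],[-1,0.3,-0.9,-0.2,0]]])

```text
clock: 39.55
eef_pos: [0.3852, 0.1676, 0.2479]
tcp_rot: [0.0, 0.002, 1.0, 0.0]
contact_force: [0.4, 0.8, 0.1]
width: 0.0002
grasp_force: 0.0
```

```bash
python3 - <<'E'
from h import *
plan();snap('top','t18');snap('wrist','w18')
for f in('top0','t18'):
    q=cv2.cvtColor(cv2.imread(f'pics/{f}.png'),cv2.COLOR_BGR2HSV)
    m=((q[:,:,0]<10)|(q[:,:,0]>170))&(q[:,:,1]>150)&(q[:,:,2]>40);y0,x0=175,115;ys,xs=np.nonzero(m[y0:230,x0:150]);print(len(ys));c=(xs.mean()+x0,ys.mean()+y0);print(f,c,ys.min()+y0,ys.max()+y0,at(f,c,.1))
q=cv2.cvtColor(cv2.imread('pics/w18.png'),cv2.COLOR_BGR2HSV);m=(((q[:,:,0]<8)|(q[:,:,0]>172))&(q[:,:,1]>170)&(q[:,:,2]>60)).astype(np.uint8)
n,l,s,c=cv2.connectedComponentsWithStats(m)
for i in range(1,n):
    if s[i,4]>60:print(s[i],at('w18',s[i,:2]+(s[i,2:4]-1)/2,.1))
E
```

```text
t 39.55 pos [0.3852 0.1676 0.2479] yaw 1.567 tilt [0. 0.] w 0.0002 F [0.4 0.8 0.1] g 0.0
103
top0 (np.float64(131.5728155339806), np.float64(215.16504854368932)) 209 220 [0.51076253 0.34404871 0.1       ]
100
t18 (np.float64(131.7), np.float64(196.2)) 191 202 [0.55509272 0.34561221 0.1       ]
[414 318  23  23 410] [0.55606139 0.34837594 0.1       ]
[  9 331  27  23 432] [ 0.57457252 -0.15687139  0.1       ]
[ 23 346  41  33 509] [ 0.6072294  -0.13922968  0.1       ]
```

```bash
python3 - <<'E'
from h import *
def ball(f,e):
    q=cv2.cvtColor(cv2.imread(f'pics/{f}.png'),cv2.COLOR_BGR2HSV);m=(((q[:,:,0]<10)|(q[:,:,0]>170))&(q[:,:,1]>150)&(q[:,:,2]>40)).astype(np.uint8)
    n,l,s,c=cv2.connectedComponentsWithStats(m);p=proj(f,e);i=min((i for i in range(1,n) if s[i,4]>30),key=lambda i:np.linalg.norm(c[i]-p));return f,c[i],s[i]
a=[ball(f,(.511,.347,.104)) for f in('w1','w7','top0','scene0')];b=[ball(f,(.558,.347,.103)) for f in('w18','t18','s17')]
for o in(a,b):print([x[2] for x in o]);print(tri(*[x[:2] for x in o]),tri(*[x[:2] for x in o[-2:]]))
E
```

```text
[array([390, 196,  27,  25, 515], dtype=int32), array([ 439,  113,   39,   34, 1021], dtype=int32), array([126, 209,  12,  12, 103], dtype=int32), array([431, 208,  12,  12, 119], dtype=int32)]
(array([0.51080454, 0.34488546, 0.10344967]), [array([-0.2, -0.2]), array([-0.8,  0.3]), array([-0.9, -0.1]), array([-0.6, -0. ])]) (array([0.51069647, 0.34468735, 0.10297029]), [array([-0.7, -0.1]), array([-0.8,  0.1])])
[array([413, 318,  24,  23, 424], dtype=int32), array([126, 191,  13,  12, 100], dtype=int32), array([435, 223,  13,  13, 132], dtype=int32)]
(array([0.55556873, 0.34732622, 0.09996244]), [array([-0.3, -0.3]), array([-0.7, -0.2]), array([-0.6, -0. ])]) (array([0.55531754, 0.34735858, 0.09935506]), [array([-0.6, -0.1]), array([-0.7,  0.1])])
```

```bash
python3 -c "
from bench import *
print(sign_off())"
```

```text
the job is handed in; nothing more can be done
None
```

I seated the hull, turret and red-capped bottle, pushed the switch against its stop (about 1.0 rad by triangulation) and handed the job in at about 39.6 s; the hand-in gave no verdict, and I did not remeasure the bystanders.

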